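Flip the brownie pan's fold-back cover shut with the serving spatula

ROBOT

A 6-joint arm with a two-finger parallel gripper is mounted at the origin on a cart in front of the work surface, level with it; the furniture and walls round the work are solid. World frame = base frame: x ahead of the robot, y to its left, z up, the work surface at z = 0. Lengths are in mm, angles in rad, forces in N, time in s.
With the tool pointing down it reaches from about 275 to 1000 mm from the base axis. Payload 8.4 kg.
Tool frame: the origin (TCP) lies at the very end of the fingers, on their centre line; the grasp point (between the pads) lies 19 mm behind it; z points along the fingers, y is the direction in which the jaws open and shut (so a half turn about z gives the same grasp; the last joint's range is limited). The gripper opens to 85 mm and grips with 20 to 120 N. Pads are 22 mm wide; open, the fingers measure 114 mm over their backs; the gripper's body (76 mm by 85 mm) begins 54 mm behind the grasp point. The pads swing forward as they close: fully open they stand 13 mm farther back than shut.
Start: joints at [-0.002, 0.353, 1.633, -0, 1.155, -0.002], TCP at [625.002, -0, 231.281] pointing down, gripper open.
Joint ranges: [-2.63, 2.63], [-0.92, 2.1], [0.06, 2.66], [-1.3, 4.44], [0, 2.69], [-3.02, 3.02]. Speed limits (rad/s): [2.22, 2.22, 2.79, 3.14, 3.14, 3.14].

INTERFACE

Orientations are given as [roll, pitch, yaw] about the fixed x, y, z axes, in that order (R = Rz(yaw) Ry(pitch) Rx(roll)).
In Python, from rig import r gives the robot as it stands.
- The arm moves only by the tool jog_arm, never from a script. Its argument "increments" is text: rows parted by semicolons, each of 7 numbers parted by spaces: the shift along the tool's x, y, z in cm, then the turn, a rotation vector about the tool's x, y, z in rad, then the opening, from -1 (shut) to 1 (fully open). A call has exactly 8 rows; each row shifts and turns the commanded pose from where the row before left it, along the tool's axes as they then stand; what a row does not reach is not made up. A row lasts 1/10 s, in which the tool goes at most 50 mm and 8.59 degrees, less where a joint would pass 70% of its speed; a pose out of reach is approached as far as the arm can. A call with a gripper value outside its range is refused whole. The fingers move at their own pace and stop on an object; "squeeze" is the grip in N (left out, the last holds). Time passes only in rows, so rows that do not move let the fingers close, or fill a call up. It gives the time, the measured TCP pose, the force and the opening at its end, in the units of the state.
- r.sense(): the state, without advancing time (a new reading comes with each control period).
- r.grab_frame(name): name is "scene" or "side" or "wrist"; returns the picture (480x640x3 uint8, red, green, blue); there is no depth.
- r.camera_info(name): a dict with "K" (3x3 intrinsics, pixels), "dist_coeffs" ([k1, k2, p1, p2, k3] as OpenCV has them; the pictures are not rectified), "rvec" (rotation vector, rad) and "tvec" (3), from world to camera coordinates, as OpenCV has them. Camera axes: x right, y down, z forward; pixel columns grow to the right and rows downward; lengths in mm; the calibration is good to about 2 mm. A picture is of the moment at which its call begins: read the wrist's pose just before it. camera_info takes no time and is no camera call; for the wrist camera it gives the pose at the moment of the call.
- r.sign_off(): hands the job in, once; it reports no verdict.
The state is a dict: "clock": time; "qpos": joint angles; "qvel": joint speeds; "joint_efforts": joint torques, N m; "eef_pos": TCP position; "tcp_rot": TCP orientation; "contact_force": force on the tool from outside, world axes, zero at the start; "wrist_torque": the same for the moment, N m; "opening": opening from 0.0 (shut) to 1.0 (fully open).
Only numpy, scipy, OpenCV 4.12 (cv2) and the standard library are available. Lean on these libraries where they do the work, as an engineer would, in place of code of your own. Each camera call takes 0.05 s, during which the arm holds its last target.

TASK

The brownie pan is open: its hinged cover is folded right back onto the fixed half, and the serving spatula still stands in the open half. Take the spatula out, slip its blade under the free edge of the folded-back cover, lift the cover with the blade and push it past upright so that it drops shut by its own weight, without touching the cover with the gripper. Then lay the spatula flat in the shallow steel tray, wholly inside it, and leave the two sauce bowls and the tongs where they are.

Things in the scene. Friction and masses are not known exactly. Their poses are not given: they have to be found in the camera images.
- pan: Steel food pan fixed on the worktop, rim 162 (x) by 265 (y) mm, flange top at z = 100 mm; origin at the centre of its underside, z up. Walls 3 mm, inner floor z = 3 mm, inside 133 by 236 mm. The -y half is roofed by a fixed light grey plate (y -128 to +4 mm, top z = 104 mm); the +y half is open, with brownies up to 28 mm high at its outer end (y above +86 mm)
- cover (a joint): Hinged half of the cover: charcoal grey plate 152 mm along the hinge, 4 mm thick, reaching 118 mm from the hinge, 0.14 kg, easy hinge. 0 = shut over the open half, pi/2 = upright, pi = folded back, level and upside down over the fixed half, where it starts; then a 10 mm gap (pan z 104 to 114 mm) is under it and its free edge is at pan y = -110 mm
- hinge_mid (a point): Middle of the hinge axis, at (0, 8, 109) mm in the pan's frame; the axis runs along the pan's x. Black hinge knuckles of 4.5 mm radius
- cover_edge (a point): Middle of the hinged cover's free edge, at half its thickness, 118 mm from the hinge. Two black rubber bumpers 12 mm across, 12 mm in from this edge and at pan x = -62 and +62 mm, stand in the gap while the cover is folded back; between them the gap is clear
- spatula: Straight serving spatula 200 mm long, 0.1 kg: steel blade 85 x 50 x 2 mm, red handle 18 mm wide, 12 mm thick from x = -100 to +4 mm. Origin on its centre line at mid-length; x to the blade's tip, y across the blade, z normal to it. It starts in the pan's open half, tip down at the far wall, handle sloping up over the near rim about 39 degrees from level, free for 28 mm either side
- spatula_tip (a point): Middle of the tip of the spatula's blade
- spatula_end (a point): End of the spatula's handle
- tray: Shallow steel utensil tray lying fixed on the worktop, 110 (x) by 240 (y) mm, 16 mm high, walls and floor 3 mm thick; origin at the centre of its underside, z up, long side along its y. It lies nearer the robot than the pan, to its left or its right
- sauce_bowl_1: Small black sauce bowl, loose, 76 mm across, 30 mm high, on the worktop left of the pan; origin at the centre of its underside
- sauce_bowl_2: Second such black sauce bowl
- tongs: Steel serving tongs, loose, 231 mm long, 36 mm wide, 19 mm high, lying on the worktop on the other side of the pan from the tray; origin at the centre of their underside

How it is judged:
By the outcome, as a careful person would: the job done as asked, in the order asked, and still so for the second after the job is handed in, with the robot touching nothing.
It also fails if it takes over 54 s, if anything falls off the work surface, if the arm or the gripper's body presses on something with over 40 N, if the wrist force passes 120 N, or if a joint passes its speed limit or range.

## Working session

There is one attempt and no reset: what is moved stays moved. The work goes in short steps, Python scripts to look and compute and a tool call to move; the robot and the scene stay as the last step left them, time stands still between calls to the robot, and variables do not carry over. Pictures are saved under pics/ and viewed, and the job is handed in when it is done.

Besides the shell and the picture viewer there is one more tool, called after ">>>" as name(argument=value, ...) on one line, values as JSON. jog_arm: Moves the arm, as the interface text tells. Its arguments: {"type":"object","properties":{"increments":{"type":"string"},"squeeze":{"type":"number"}},"required":["increments"]}

```bash
ls; mkdir -p pics; python3 - <<'E'
from rig import r
import cv2
s=r.sense()
print(s)
for n in ["scene","side","wrist"]:
    im=r.grab_frame(n); cv2.imwrite(f"pics/{n}0.png",im[:,:,::-1])
    print(n,r.camera_info(n))
E
```

```text
pics
{'clock': 0.0, 'qpos': array([-2.38337988e-03,  3.53650576e-01,  1.63413853e+00,  4.80108416e-06,
        1.15519087e+00, -2.38599995e-03]), 'qvel': array([ 1.95280416e-03,  2.73322127e-05, -1.47771372e-04, -1.57128609e-03,
        1.50018317e-03, -1.35072594e-03]), 'joint_efforts': array([-2.03471049e-03, -6.05236173e+01, -3.42063046e+01, -2.62302356e-04,
        9.48130677e-03,  3.61521288e-06]), 'eef_pos': array([6.24524165e+02, 1.30283828e-02, 2.30558280e+02]), 'tcp_rot': array([-3.14020534e+00, -7.69983561e-06,  1.57079700e+00]), 'contact_force': array([ 0.32001905, -1.01447969, -0.0254735 ]), 'wrist_torque': array([0.00715266, 0.00774399, 0.00885114]), 'opening': 1.004115134462868}
scene {'K': array([[589.59773845,   0.        , 321.14045147],
       [  0.        , 589.59773845, 232.5376687 ],
       [  0.        ,   0.        ,   1.        ]]), 'dist_coeffs': array([-0.20033726,  0.        ,  0.        ,  0.        ,  0.        ]), 'rvec': array([ 0.86678069, -2.65289407,  0.93009468]), 'tvec': array([ 431.74764895,  321.85673461, 1338.02656752])}
side {'K': array([[620.40677587,   0.        , 322.92842753],
       [  0.        , 620.40677587, 239.48894374],
       [  0.        ,   0.        ,   1.        ]]), 'dist_coeffs': array([-0.19794353,  0.        ,  0.        ,  0.        ,  0.        ]), 'rvec': array([ 2.30436551, -0.75410609,  0.2950318 ]), 'tvec': array([-413.22546228,  299.35226042, 1323.99816838])}
wrist {'K': array([[366.0985196 ,   0.        , 326.34109088],
       [  0.        , 366.0985196 , 235.55242805],
       [  0.        ,   0.        ,   1.        ]]), 'dist_coeffs': array([-0.02288971,  0.        ,  0.        ,  0.        ,  0.        ]), 'rvec': array([-2.85159621e+00,  3.31275281e-05,  1.94832207e-03]), 'tvec': array([-623.15271594,  -36.91752057,  378.91877103])}
```

View pics/scene0.png

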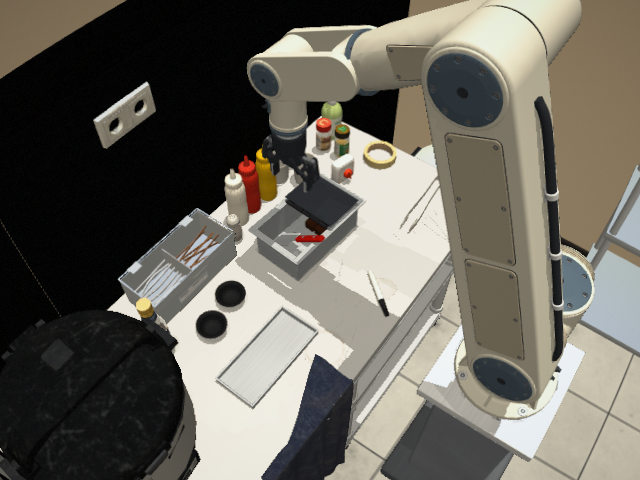

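View pics/side0.png

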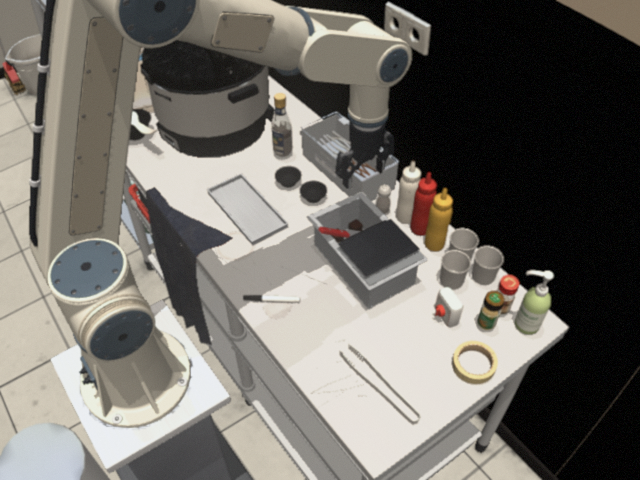

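View pics/wrist0.png

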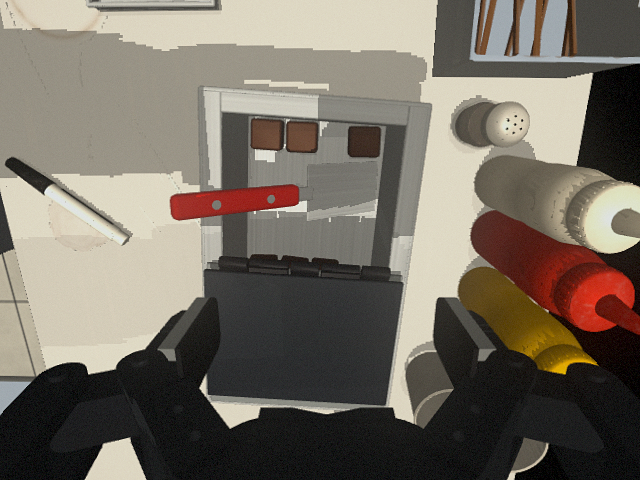

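```bash
python3 - <<'E'
import cv2
im=cv2.imread("pics/wrist0.png"); c=im[75:275,160:440]; cv2.imwrite("pics/w_a.png",cv2.resize(c,None,fx=2.8,fy=2.8,interpolation=cv2.INTER_CUBIC))
c=im[245:425,180:440]; cv2.imwrite("pics/w_b.png",cv2.resize(c,None,fx=3,fy=3,interpolation=cv2.INTER_CUBIC))
im=cv2.imread("pics/side0.png"); c=im[160:320,190:450]; cv2.imwrite("pics/s_a.png",cv2.resize(c,None,fx=3,fy=3,interpolation=cv2.INTER_CUBIC))
im=cv2.imread("pics/scene0.png"); c=im[170:410,190:450]; cv2.imwrite("pics/c_a.png",cv2.resize(c,None,fx=2.4,fy=2.4,interpolation=cv2.INTER_CUBIC))
E
```

```text
(no output)
```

View pics/w_a.png

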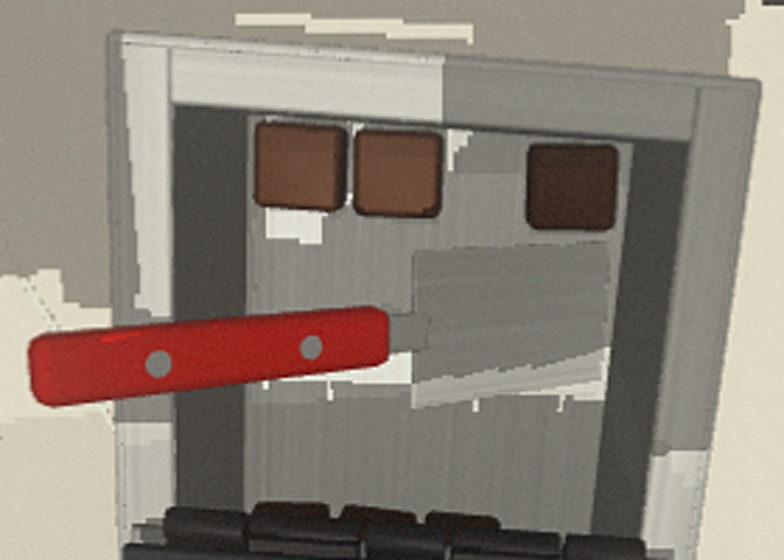

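View pics/w_b.png

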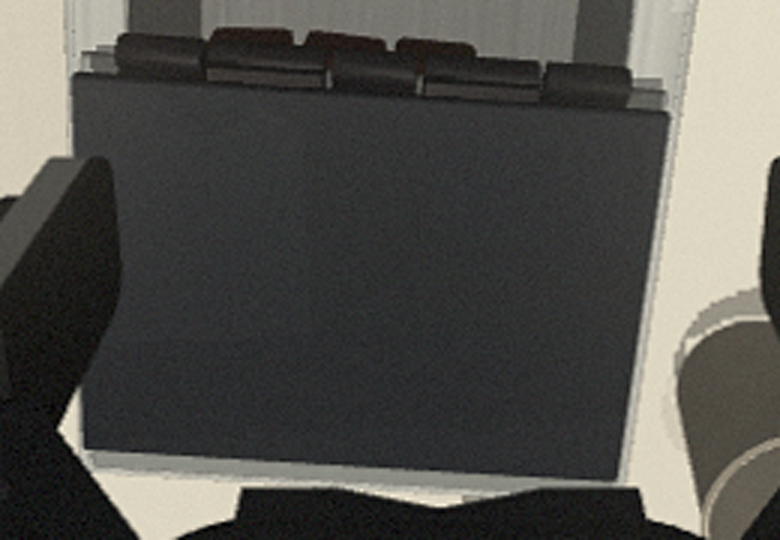

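View pics/s_a.png

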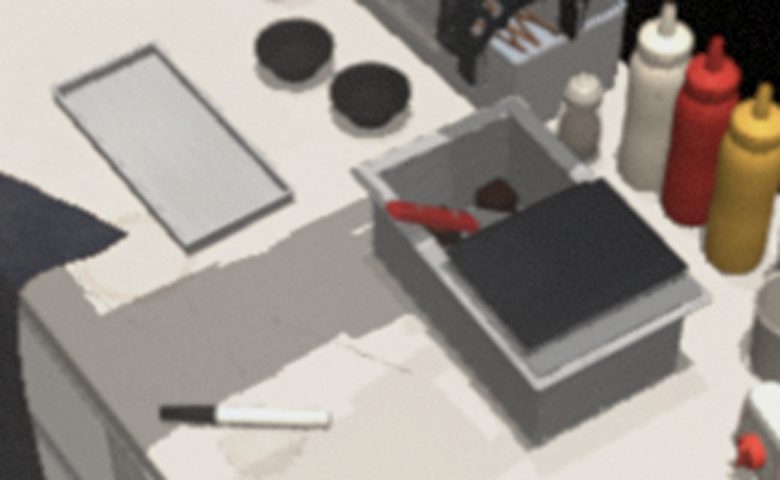

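View pics/c_a.png

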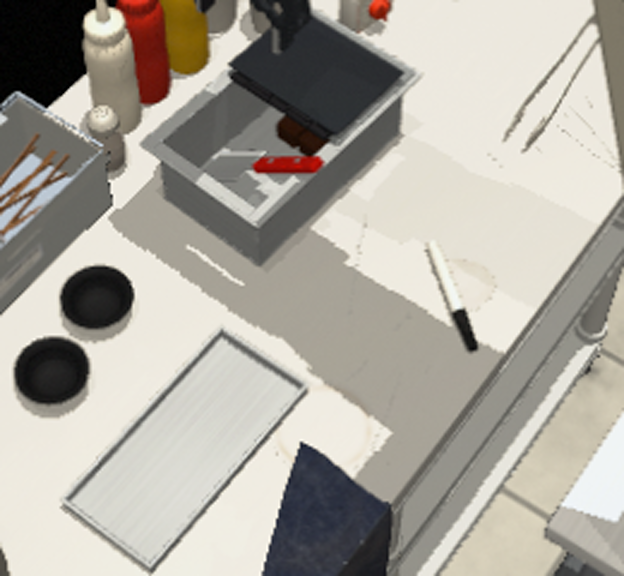

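```bash
cat > h.py <<'E'
import numpy as np,cv2
from scipy.optimize import least_squares
from scipy.spatial.transform import Rotation as R
from rig import r
def proj(P,ci):
    return cv2.projectPoints(np.asarray(P,float).reshape(-1,1,3),ci["rvec"],ci["tvec"],ci["K"],ci["dist_coeffs"])[0].reshape(-1,2)
def fitplanar(obs,x0):
    # obs: list (ci, localpts, pix)
    f=lambda p:np.concatenate([(proj(np.asarray(L)@R.from_euler('z',p[2]).as_matrix().T+[p[0],p[1],0],ci)-np.array(px)).ravel() for ci,L,px in obs])
    s=least_squares(f,x0,x_scale=[1,1,.01],loss='soft_l1'); return s.x,f(s.x).reshape(-1,2)
E
python3 - <<'E'
from h import *
w,s,c=[r.camera_info(n) for n in("wrist","side","scene")]
pan=[(w,[[-81,132.5,100],[81,132.5,100],[-76,-110,118],[76,-110,118]],[[199.3,86.8],[431.4,103.6],[207.7,394.7],[386.7,404.7]]),
(s,[[-81,132.5,100],[81,132.5,100],[-81,-132.5,100],[81,-132.5,100],[-76,-110,118],[76,-110,118]],[[307.3,217.3],[360.7,192.7],[370,289],[426.3,259],[369,276.7],[419.3,249.3]]),
(c,[[-81,132.5,100],[81,132.5,100],[-81,-132.5,100]],[[299,262.5],[249.6,230.4],[365.4,200]])]
for o in (pan,pan[:1],pan[1:]):
    p,e=fitplanar(o,[620,0,0]);print(p.round(4));print(e.round(1).tolist())
pan_p=fitplanar(pan,[620,0,0])[0]
T=[[55,120,16],[-55,120,16],[-55,-120,16],[55,-120,16]]
tray=[(s,T,[[240.7,174.7],[207.3,190.7],[252.3,244],[287.7,225.7]]),(c,[T[3],T[2],T[1],T[0]],[[282.9,307.5],[317.9,331.3],[253.3,407.5],[216.3,379.6]])]
for o in (tray,tray[:1],tray[1:]):
    p,e=fitplanar(o,[450,350,0]);print('tray',p.round(4));print(e.round(1).tolist())
# spatula 6dof from wrist + side
pz=lambda q:np.array(q)/2.8+[160,75]
L=np.array([[-100,9,6],[-100,-9,6],[4,9,6],[4,-9,6],[15,25,0],[15,-25,0],[100,25,0],[100,-25,0]],float)
px=pz([[30,335],[38,407],[388,305],[390,365],[413,250],[413,408],[608,242],[604,400]])
f=lambda p:(proj(L@R.from_rotvec(p[3:]).as_matrix().T+p[:3],w)-px).ravel()
x0=np.r_[600,60,70,R.from_euler('y',.68).as_rotvec()]
q=least_squares(f,x0,loss='soft_l1',x_scale=[1,1,1,.01,.01,.01]);e=f(q.x).reshape(-1,2)
M=R.from_rotvec(q.x[3:]).as_matrix()
print('sp',q.x[:3].round(1),M.round(3).tolist(),e.round(1).tolist())
Rp=R.from_euler('z',pan_p[2]).as_matrix()
for n,v in(("tip",100),("end",-100),("o",0)):
    P=q.x[:3]+M[:,0]*v; print(n,P.round(1),'pan',(Rp.T@(P-[pan_p[0],pan_p[1],0])).round(1))
E
```

```text
[ 6.064968e+02 -3.867410e+01 -6.760000e-02]
[[0.1, 1.2], [-1.6, 0.7], [-0.2, 0.3], [0.5, 0.7], [-1.0, -2.5], [-0.0, -2.1], [-1.2, -1.8], [-0.3, -1.7], [-3.7, -2.3], [-0.1, -2.4], [-2.2, 1.2], [-1.4, -0.9], [-1.2, 0.2]]
[ 6.066936e+02 -3.806530e+01 -6.940000e-02]
[[0.6, 0.1], [-1.0, 0.0], [-0.3, -0.5], [0.5, 0.2]]
[ 6.041592e+02 -4.379800e+01 -6.050000e-02]
[[-0.8, -0.6], [0.1, -0.6], [-0.0, 0.1], [0.6, -0.2], [-2.6, -0.4], [0.7, -0.9], [0.3, 0.3], [0.7, -1.4], [0.5, -0.9]]
tray [ 4.693287e+02  2.941773e+02 -8.800000e-03]
[[-0.7, -1.5], [-1.4, -1.9], [-1.6, -3.0], [-0.9, -2.9], [-0.2, -1.4], [1.1, -1.4], [0.4, -1.4], [0.3, -1.5]]
tray [ 4.671207e+02  2.846407e+02 -1.070000e-02]
[[0.5, 0.6], [-0.4, 0.3], [-0.5, -0.3], [0.4, -0.4]]
tray [ 4.677231e+02  2.974790e+02 -9.100000e-03]
[[-0.5, -0.1], [0.8, -0.0], [-0.1, 0.1], [-0.2, -0.0]]
sp [593.8  16.8  62.5] [[0.803, -0.002, 0.596], [-0.027, 0.999, 0.038], [-0.596, -0.047, 0.802]] [[0.0, -0.3], [-0.2, -0.1], [0.9, 0.5], [0.6, 0.2], [-1.3, 0.2], [-0.5, 0.4], [0.1, 0.3], [0.1, -6.8]]
tip [674.1  14.1   2.9] pan [63.9 57.2  2.9]
end [513.5  19.4 122. ] pan [-96.7  51.7 122. ]
o [593.8  16.8  62.5] pan [-16.4  54.5  62.5]
```

```bash
cat >> h.py <<'E'
def toolR(s=None):
    s=s or r.sense(); return R.from_euler('xyz',s["tcp_rot"])
def rows(Rt,pt,n,op,extra=0,R0=None,p0=None):
    """print body-frame increments from the present (or given) pose to target"""
    s=r.sense()
    if R0 is None: R0=toolR(s)
    if p0 is None: p0=np.array(s["eef_pos"])
    w=(R0.inv()*Rt).as_rotvec(); d=(np.asarray(pt)-p0)/n/10
    print('ang/row deg %.2f mm/row %.1f'%(np.degrees(np.linalg.norm(w))/n,np.linalg.norm(d)*10))
    out=[]
    for k in range(n):
        Rk=R0*R.from_rotvec(w*k/n); t=Rk.inv().apply(d)
        out.append(' '.join('%g'%round(v,2) for v in t)+' '+' '.join('%g'%round(v,3) for v in w/n)+' %g'%op)
    out+=['0 0 0 0 0 0 %g'%op]*extra
    for i in range(0,len(out),8): print('; '.join(out[i:i+8]),'\n')
E
python3 - <<'E'
from h import *
w=r.camera_info("wrist")
pan=np.array([606.6,-38.2,0]);Rp=R.from_euler('z',-.0694).as_matrix()
pz=lambda q:np.array(q)/2.8+[160,75]
L=np.array([[-100,0,6],[4,9,6],[4,-9,6],[-50,9,6],[-50,-9,6],[15,25,0],[15,-25,0],[100,25,0]],float)
px=pz([[29,371],[389,305],[390,365],[209,319.5],[214,388],[413,250],[413,408],[608,242]])
def f(p):
    M=R.from_rotvec(p[3:]).as_matrix(); e=(proj(L@M.T+p[:3],w)-px).ravel()
    t=Rp.T@(p[:3]+M[:,0]*100-pan)
    return np.r_[e,(t[2]-4)/1.0,(t[0]-65.5)/1.5]
x0=np.r_[600,10,70,R.from_euler('y',.68).as_rotvec()]
q=least_squares(f,x0,x_scale=[1,1,1,.01,.01,.01]);M=R.from_rotvec(q.x[3:]).as_matrix()
print(q.x[:3].round(1),M.round(3).tolist(),f(q.x).round(1).tolist())
print('tilt',np.degrees(np.arcsin(-M[2,0])))
for v in(100,0,-100):
    P=q.x[:3]+M[:,0]*v; print(v,P.round(1),'pan',(Rp.T@(P-pan)).round(1))
# force roll zero
xa=M[:,0];ya=np.cross([0,0,1],xa);ya/=np.linalg.norm(ya);za=np.cross(xa,ya)
Rt=R.from_matrix(np.c_[xa,-ya,-za]); print('cam pos',-cv2.Rodrigues(w["rvec"])[0].T@w["tvec"])
g=q.x[:3]-88*xa-za*8; np.savez('sp.npz',o=q.x[:3],xa=xa,Rt=Rt.as_matrix(),g=g)
print('grasp',g,'pre',g+80*za)
rows(Rt,g+80*za,14,0.5,2)
E
```

```text
[592.6  16.4  60.3] [[0.829, -0.015, 0.558], [-0.016, 0.999, 0.05], [-0.558, -0.05, 0.828]] [-0.6, 0.1, -1.0, 0.5, -0.7, 0.1, 2.2, 0.2, 2.1, -1.2, -2.6, 0.3, -1.0, 0.3, 1.5, -0.3, 0.5, -0.3]
tilt 33.94027182408098
100 [675.5  14.8   4.5] pan [65.1 57.6  4.5]
0 [592.6  16.4  60.3] pan [-17.8  53.5  60.3]
-100 [509.6  17.9 116.1] pan [-100.6   49.3  116.1]
cam pos [623.66675163  72.83914613 372.82152227]
grasp [515.1017183   17.84064418 102.81117901] pre [559.75986481  16.98884174 169.18078337]
ang/row deg 6.85 mm/row 6.5
0.12 -0.46 0.44 0.033 -0.033 0.11 0.5; 0.09 -0.46 0.45 0.033 -0.033 0.11 0.5; 0.05 -0.45 0.47 0.033 -0.033 0.11 0.5; 0.02 -0.44 0.48 0.033 -0.033 0.11 0.5; -0.01 -0.42 0.49 0.033 -0.033 0.11 0.5; -0.04 -0.4 0.51 0.033 -0.033 0.11 0.5; -0.07 -0.38 0.52 0.033 -0.033 0.11 0.5; -0.09 -0.35 0.54 0.033 -0.033 0.11 0.5 

-0.11 -0.32 0.55 0.033 -0.033 0.11 0.5; -0.13 -0.29 0.57 0.033 -0.033 0.11 0.5; -0.14 -0.26 0.58 0.033 -0.033 0.11 0.5; -0.15 -0.22 0.59 0.033 -0.033 0.11 0.5; -0.15 -0.19 0.6 0.033 -0.033 0.11 0.5; -0.15 -0.15 0.62 0.033 -0.033 0.11 0.5; 0 0 0 0 0 0 0.5; 0 0 0 0 0 0 0.5
```

>>> jog_arm(increments="0.12 -0.46 0.2 0.033 -0.033 0.11 0.5; 0.09 -0.46 0.2 0.033 -0.033 0.11 0.5; 0.05 -0.45 0.2 0.033 -0.033 0.11 0.5; 0.02 -0.44 0.2 0.033 -0.033 0.11 0.5; -0.01 -0.42 0.2 0.033 -0.033 0.11 0.5; -0.04 -0.4 0.3 0.033 -0.033 0.11 0.5; -0.07 -0.38 0.3 0.033 -0.033 0.11 0.5; -0.09 -0.35 0.3 0.033 -0.033 0.11 0.5", squeeze=60)

```text
clock: 0.95
eef_pos: [590.6, 11.6, 215.3]
tcp_rot: [-3.016, 0.342, 0.698]
contact_force: [0.2, 0.3, -0.2]
opening: 0.749
```

>>> jog_arm(increments="-0.11 -0.32 0.4 0.033 -0.033 0.11 0.5; -0.13 -0.29 0.4 0.033 -0.033 0.11 0.5; -0.14 -0.26 0.4 0.033 -0.033 0.11 0.5; -0.15 -0.22 0.4 0.033 -0.033 0.11 0.5; -0.15 -0.19 0.4 0.033 -0.033 0.11 0.5; -0.15 -0.15 0.4 0.033 -0.033 0.11 0.5; 0 0 0 0 0 0 0.5; 0 0 0 0 0 0 0.5")

```text
clock: 1.75
eef_pos: [568.1, 19.1, 198.7]
tcp_rot: [3.136, 0.588, -0.018]
contact_force: [0.3, 0.1, -0.6]
opening: 0.747
```

```bash
python3 - <<'E'
from h import *
s=r.sense(); print(s["clock"],s["eef_pos"],s["tcp_rot"],toolR(s).as_matrix().round(3).tolist(),s["opening"])
import pickle
ci={}
for n in ["wrist","side","scene"]:
    ci[n]=r.camera_info(n); im=r.grab_frame(n)[:,:,::-1]; cv2.imwrite(f"pics/{n}1.png",im)
    c={"wrist":(0,480,0,640,1.2),"side":(180,280,280,440,4.5),"scene":(200,300,220,380,4.5)}[n]
    cv2.imwrite(f"pics/{n}1c.png",cv2.resize(im[c[0]:c[1],c[2]:c[3]],None,fx=c[4],fy=c[4],interpolation=cv2.INTER_CUBIC))
pickle.dump(ci,open('ci1.pkl','wb'))
E
```

```text
1.75 [568.07550408  19.09940249 198.69002833] [ 3.13640039  0.58803379 -0.01808071] [[0.832, -0.015, -0.555], [-0.015, -1.0, 0.005], [-0.555, 0.004, -0.832]] 0.7472873952688701
```

View pics/wrist1c.png

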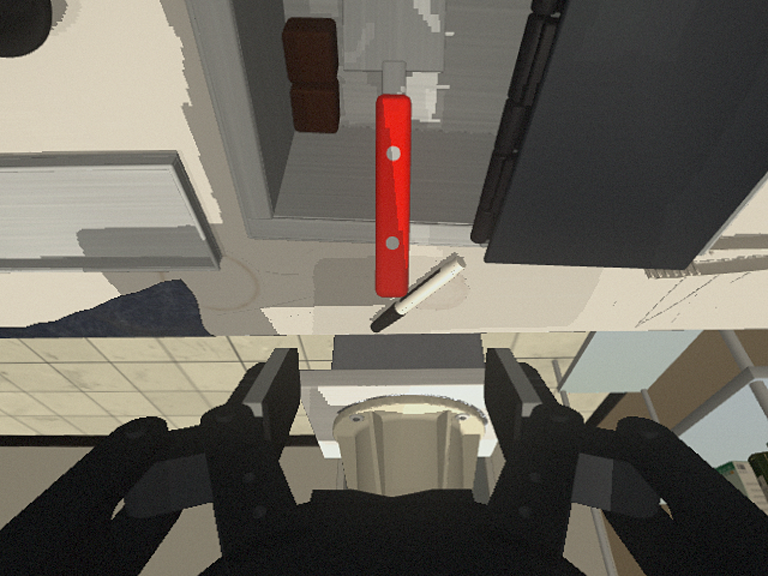

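View pics/side1c.png

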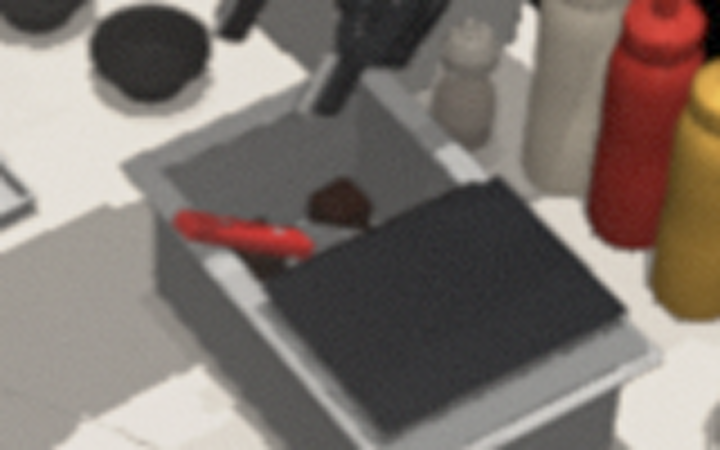

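View pics/scene1c.png

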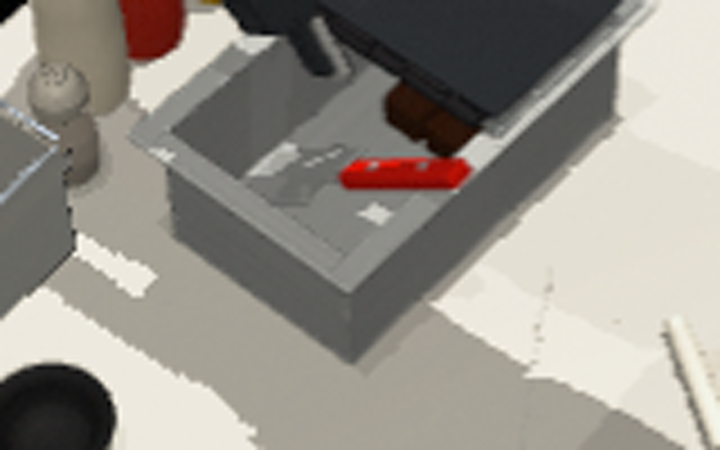

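```bash
python3 - <<'E'
from h import *
import pickle
ci1=pickle.load(open('ci1.pkl','rb')); w1=ci1["wrist"]
w0=dict(w1); w0["rvec"]=np.array([-2.85159621e+00,3.31275281e-05,1.94832207e-03]); w0["tvec"]=np.array([-623.15271594,-36.91752057,378.91877103])
a=lambda x,y:(x/2.8+160,y/2.8+75)
b=lambda x,y:(x/1.2,y/1.2)
pairs={"riv_lo":(a(158,363),b(391.5,243)),"riv_hi":(a(311,347),b(393,153)),"end":(a(29,371),b(392,297.5)),"front":(a(389,335),b(394,94)),
"bladeL":(a(413,250),b(344,66)),"bladeR":(a(413,408),b(442,70)),"rimc":(a(110,33),b(254,240)),"pancover":((207.7,394.7),b(687,268)),"hingecornerL":((180+75/3,245+73/3),b(486,263)),
}
pan=np.array([606.6,-38.2,0]);Rp=R.from_euler('z',-.0694).as_matrix()
def P(ci):return np.c_[cv2.Rodrigues(ci["rvec"])[0],ci["tvec"]]
for k,(u,v) in pairs.items():
    un=[cv2.undistortPoints(np.array([[p]],float),c["K"],c["dist_coeffs"]).reshape(2,1) for p,c in((u,w0),(v,w1))]
    X=cv2.triangulatePoints(P(w0),P(w1),un[0],un[1]).ravel();X=X[:3]/X[3]
    print(k,X.round(1),'pan',(Rp.T@(X-pan)).round(1),'err',(proj(X,w0)-u).round(1),(proj(X,w1)-v).round(1))
E
```

```text
riv_lo [544.4  19.2 115.3] pan [-66.   53.  115.3] err [[ 0.  -0.1]] [[0.1 0.1]]
riv_hi [579.5  17.8  87.1] pan [-30.9  54.   87.1] err [[ 0. -0.]] [[0. 0.]]
end [516.9  19.8 129.5] pan [-93.5  51.7 129.5] err [[-0.1  0.5]] [[-0.5 -0.2]]
front [600.   17.3  67. ] pan [-10.5  54.9  67. ] err [[-0.1  0.4]] [[-0.5 -0.2]]
bladeL [607.1  41.7  51.6] pan [-5.1 79.7 51.6] err [[ 0.2 -0.3]] [[0.5 0.2]]
bladeR [606.6  -7.3  56.9] pan [-2.2 30.8 56.9] err [[ 0.1 -0.4]] [[0.5 0.2]]
rimc [533.5  98.4  99.5] pan [-82.4 131.2  99.5] err [[-1.2  2.1]] [[-2.3 -0.9]]
pancover [ 522.7 -145.   116. ] pan [ -76.3 -112.4  116. ] err [[0.1 0.3]] [[-0.4 -0.2]]
hingecornerL [532.5 -30.2 118.9] pan [-74.5   2.9 118.9] err [[-0.1  1.1]] [[-1.2 -0.5]]
```

```bash
python3 - <<'E'
from h import *
xa=np.array([.779,-.03,-.627]);xa/=np.linalg.norm(xa);ya=np.cross([0,0,1],xa);ya/=np.linalg.norm(ya);za=np.cross(xa,ya)
Rt=R.from_matrix(np.c_[xa,-ya,-za]); c=np.array([522.5,19.4,117.3])
g=c-8*za; np.savez('sp.npz',xa=xa,Rt=Rt.as_matrix(),g=g);print(g)
rows(Rt,g+60*za,6,0.5,0)
rows(Rt,g,8,0.5,0,R0=Rt,p0=g+60*za)
E
```

```text
[517.48989438  19.59294373 111.06609156]
ang/row deg 0.89 mm/row 7.3
0.2 0.02 0.7 0.003 -0.015 0.003 0.5; 0.21 0.02 0.7 0.003 -0.015 0.003 0.5; 0.22 0.03 0.69 0.003 -0.015 0.003 0.5; 0.23 0.03 0.69 0.003 -0.015 0.003 0.5; 0.24 0.03 0.68 0.003 -0.015 0.003 0.5; 0.26 0.03 0.68 0.003 -0.015 0.003 0.5 

ang/row deg 0.00 mm/row 7.5
0 -0 0.75 0 0 0 0.5; 0 -0 0.75 0 0 0 0.5; 0 -0 0.75 0 0 0 0.5; 0 -0 0.75 0 0 0 0.5; 0 -0 0.75 0 0 0 0.5; 0 -0 0.75 0 0 0 0.5; 0 -0 0.75 0 0 0 0.5; 0 -0 0.75 0 0 0 0.5
```

>>> jog_arm(increments="0.2 0.02 0.7 0.003 -0.015 0.003 0; 0.21 0.02 0.7 0.003 -0.015 0.003 0; 0.22 0.03 0.69 0.003 -0.015 0.003 0; 0.23 0.03 0.69 0.003 -0.015 0.003 0; 0.24 0.03 0.68 0.003 -0.015 0.003 0; 0.26 0.03 0.68 0.003 -0.015 0.003 0; 0 0 0 0 0 0 0; 0 0 0 0 0 0 0")

```text
clock: 2.7
eef_pos: [554.7, 17.9, 157.3]
tcp_rot: [3.14, 0.679, -0.044]
contact_force: [0.5, -0.5, 0.0]
opening: 0.505
```

```bash
python3 - <<'E'
from h import *
d=np.load('sp.npz');s=r.sense();print(s["eef_pos"],s["opening"])
rows(R.from_matrix(d['Rt']),d['g'],8,0)
im=r.grab_frame("wrist")[:,:,::-1]; cv2.imwrite("pics/w2.png",im)
E
```

```text
[554.7248201   17.88382706 157.29133168] 0.5053780788779465
ang/row deg 0.04 mm/row 7.4
0 -0 0.74 -0 0 -0.001 0; -0 -0 0.74 -0 0 -0.001 0; -0 -0 0.74 -0 0 -0.001 0; -0 -0 0.74 -0 0 -0.001 0; -0 -0 0.74 -0 0 -0.001 0; -0 -0 0.74 -0 0 -0.001 0; -0 -0 0.74 -0 0 -0.001 0; -0 -0 0.74 -0 0 -0.001 0
```

View pics/w2.png

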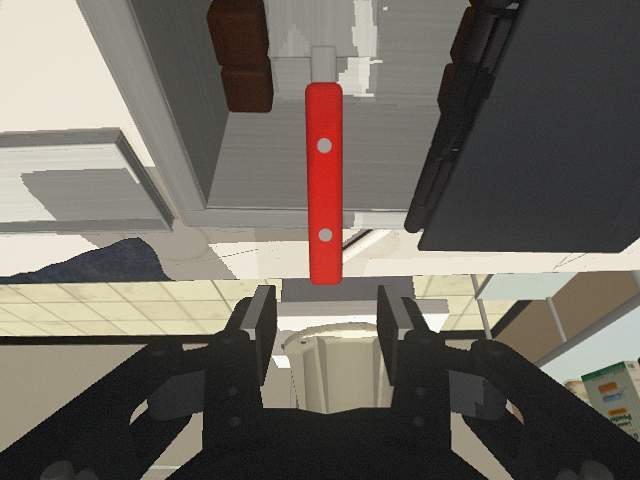

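The handle (columns 306–342, end at row 283) is centred between the fingers (inner faces at about 272 and 380). I'll go in now.

>>> jog_arm(increments="0 0 0.74 0 0 0 0; 0 0 0.74 0 0 0 0; 0 0 0.74 0 0 0 0; 0 0 0.74 0 0 0 0; 0 0 0.74 0 0 0 0; 0 0 0.74 0 0 0 0; 0 0 0.74 0 0 0 0; 0 0 0.74 0 0 0 0")

```text
clock: 3.55
eef_pos: [517.2, 19.5, 111.0]
tcp_rot: [3.14, 0.678, -0.044]
contact_force: [0.3, 0.7, 0.1]
opening: 0.5
```

>>> jog_arm(increments="0 0 0 0 0 0 -1; 0 0 0 0 0 0 -1; 0 0 0 0 0 0 -1; 0 0 0 0 0 0 -1; 0 0 0 0 0 0 -1; 0 0 0 0 0 0 -1; 0 0 0 0 0 0 -1; 0 0 0 0 0 0 -1", squeeze=100)

```text
clock: 4.35
eef_pos: [517.8, 19.5, 111.5]
tcp_rot: [3.14, 0.678, -0.044]
contact_force: [0.3, -0.3, -0.1]
opening: 0.182
```

```bash
python3 - <<'E'
from h import *
im=r.grab_frame("wrist")[:,:,::-1]; cv2.imwrite("pics/w3.png",im)
E
```

```text
(no output)
```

View pics/w3.png

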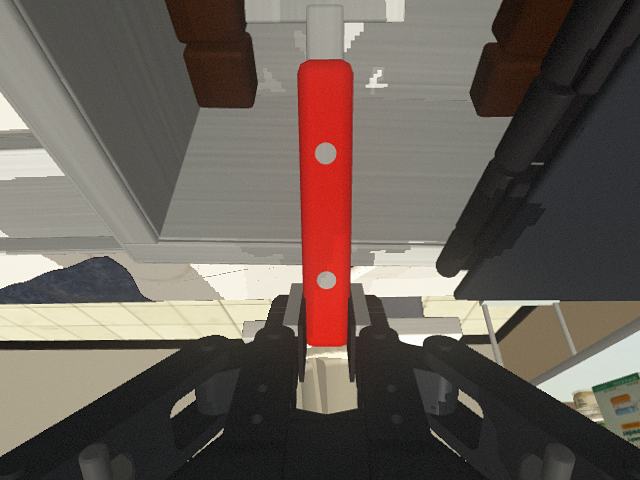

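>>> jog_arm(increments="-0.7 0 -0.7 0 0 0 -1; -1 0 -1 0 0 0 -1; -1.48 0 -1.37 0 0 0 -1; -1.48 0 -1.37 0 0 0 -1; -1.48 0 -1.37 0 0 0 -1; -1.48 0 -1.37 0 0 0 -1; -1.48 0 -1.37 0 0 0 -1; -1.48 0 -1.37 0 0 0 -1")

```text
clock: 5.2
eef_pos: [497.2, 20.6, 257.2]
tcp_rot: [3.14, 0.677, -0.044]
contact_force: [0.4, 1.4, -1.2]
opening: 0.183
```

>>> jog_arm(increments="-1.2 0 -1.2 0 0.05 0 -1; -1.2 0 -1.2 0 0.08 0 -1; 0 0 0 0 0.08 0 -1; 0 0 0 0 0.08 0 -1; 0 0 0 0 0.08 0 -1; 0 0 0 0 0.08 0 -1; 0 0 0 0 0.08 0 -1; 0 0 0 0 0 0 -1")

```text
clock: 6.0
eef_pos: [491.5, 20.9, 290.6]
tcp_rot: [3.14, 0.145, -0.043]
contact_force: [-0.5, -1.2, -0.4]
opening: 0.187
```

```bash
python3 - <<'E'
from h import *
s=r.sense();print(s["eef_pos"],s["tcp_rot"],toolR(s).as_matrix().round(3).tolist())
im=r.grab_frame("wrist")[:,:,::-1]; cv2.imwrite("pics/w4.png",im)
im=r.grab_frame("side")[:,:,::-1]; cv2.imwrite("pics/s4.png",im)
E
```

```text
[491.53490313  20.86465106 290.63641111] [ 3.14018433  0.14513855 -0.04305769] [[0.989, -0.043, -0.145], [-0.043, -0.999, 0.005], [-0.145, 0.001, -0.989]]
```

View pics/w4.png

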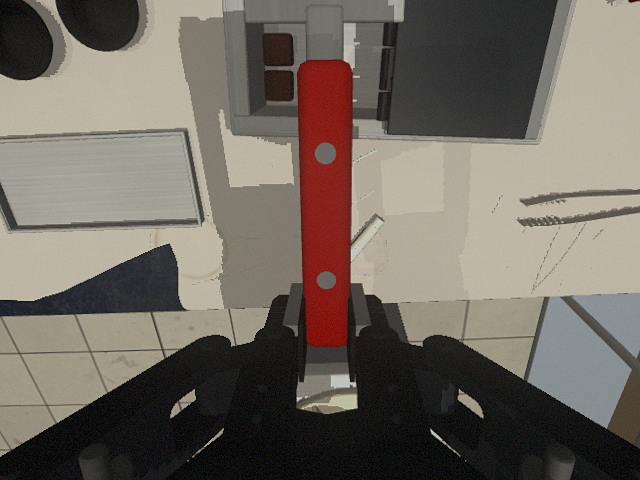

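View pics/s4.png

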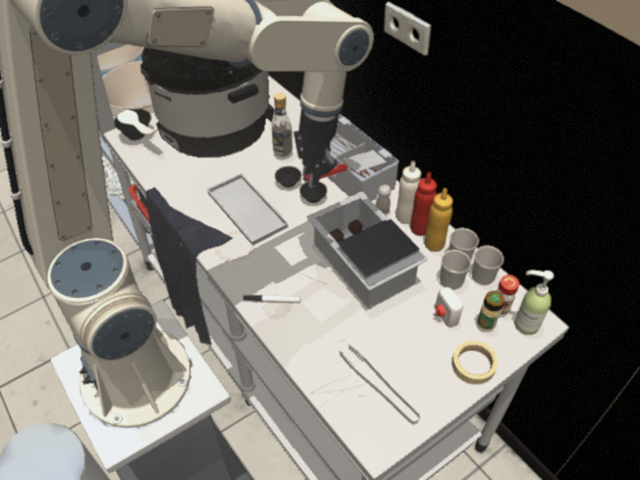

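```bash
cv=1; python3 - <<'E'
import cv2
im=cv2.imread("pics/w4.png"); c=im[0:130,235:415]; cv2.imwrite("pics/w4a.png",cv2.resize(c,None,fx=4.4,fy=4.4,interpolation=cv2.INTER_CUBIC))
c=im[265:365,275:375]; cv2.imwrite("pics/w4b.png",cv2.resize(c,None,fx=6,fy=6,interpolation=cv2.INTER_CUBIC))
E
```

View pics/w4a.png

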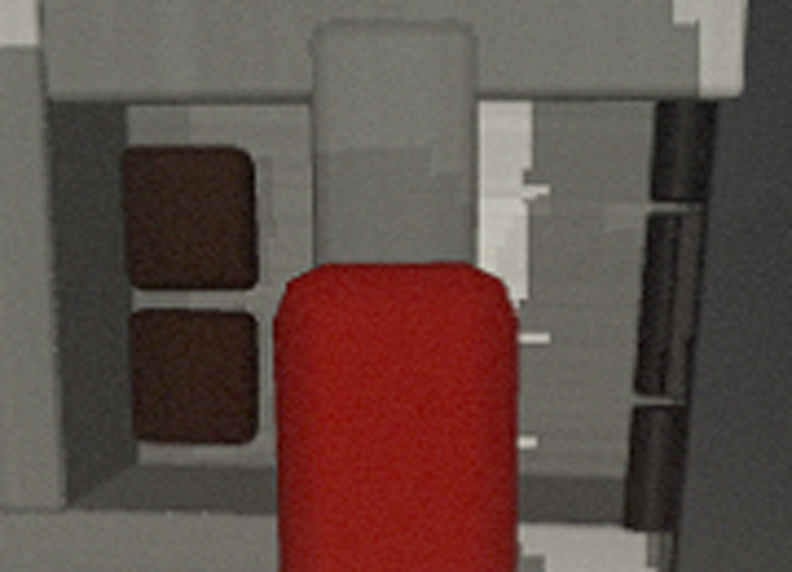

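View pics/w4b.png

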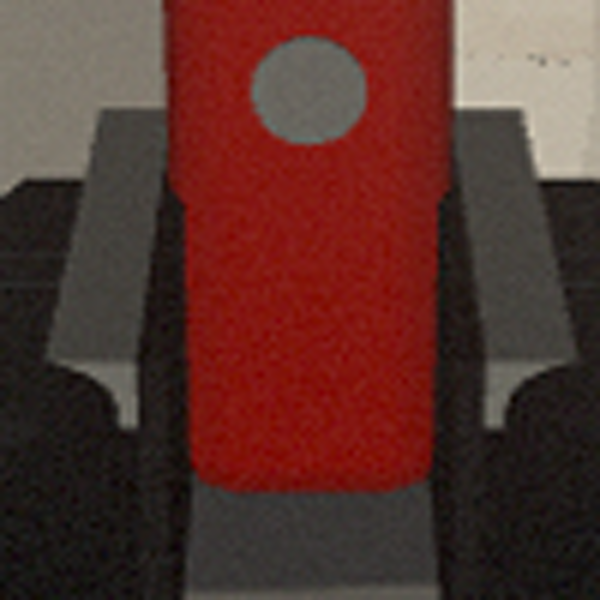

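```bash
cat > fitsp.py <<'E'
from h import *
import sys
def fit(w,Rt,pt,px,zs=3.0):
    # px: bladeL,bladeR, frontL,frontR (x=-2), midL,midR (x=xm free), endcenter
    def L(xm): return np.array([[15,25,1],[15,-25,1],[-4,9,zs],[-4,-9,zs],[xm,9,zs],[xm,-9,zs],[-100,0,zs],[4,0,zs]],float)
    def f(p):
        M=R.from_euler('zyx',[p[4],p[3],0])*R.from_euler('x',np.pi)
        X=M.apply(L(p[5]))+p[:3]
        return (proj(Rt.apply(X)+pt,w)-px).ravel()
    q=least_squares(f,[88,0,-8,0,0,-70],x_scale=[1,1,1,.01,.01,1]); return q.x,f(q.x).reshape(-1,2)
E
python3 - <<'E'
from fitsp import *
s=r.sense();w=r.camera_info("wrist")
a=lambda x,y:(x/4.4+235,y/4.4); b=lambda x,y:(x/6+275,y/6+265)
px=np.array([a(50,97),a(742,95),a(274,325),a(518,325),b(168,100),b(453,100),b(312,490),a(397,264)])
for zs in(0,3,6):
    p,e=fit(w,toolR(s),s["eef_pos"],px,zs);print(zs,p.round(3),'\n',e.round(1).tolist())
E
```

```text
0 [ 9.1185e+01 -4.4800e-01 -6.8660e+00 -1.6000e-01 -6.0000e-03 -7.4818e+01] 
 [[3.5, -2.4], [-3.7, -2.9], [1.6, 5.3], [-1.1, 5.0], [-1.1, 0.2], [0.7, -0.1], [-0.0, 0.5], [-0.1, -5.5]]
3 [ 9.0610e+01 -4.4300e-01 -7.1310e+00 -1.1300e-01 -6.0000e-03 -7.4224e+01] 
 [[3.1, -1.4], [-3.2, -1.9], [1.0, 5.0], [-0.4, 4.7], [-1.0, 0.2], [0.7, -0.1], [-0.0, 0.4], [-0.1, -6.7]]
6 [ 9.0230e+01 -4.3900e-01 -7.1670e+00 -7.1000e-02 -6.0000e-03 -7.3688e+01] 
 [[2.7, -0.7], [-2.9, -1.3], [0.4, 5.0], [0.2, 4.6], [-1.0, 0.2], [0.7, -0.1], [-0.0, 0.3], [-0.1, -7.7]]
```

```bash
sed -i 's/\[-4,9,zs\],\[-4,-9,zs\]/[-0.6,9,zs],[-0.6,-9,zs]/; s/\[4,0,zs\]/[4,0,zf]/; s/zs=3.0):/zs=3.0,zf=3.0,ze=3.0):/; s/\[-100,0,zs\]/[-100,0,ze]/' fitsp.py
python3 - <<'E'
from fitsp import *
s=r.sense();w=r.camera_info("wrist")
a=lambda x,y:(x/4.4+235,y/4.4); b=lambda x,y:(x/6+275,y/6+265)
px=np.array([a(50,97),a(742,95),a(274,325),a(518,325),b(168,100),b(453,100),b(312,490),a(397,264)])
for zs,zf,ze in((3,4,4),(0,4,4),(4,6,6),(4,0,4)):
    p,e=fit(w,toolR(s),s["eef_pos"],px,zs,zf,ze);print(zs,p.round(3),'\n',e.round(1).tolist())
E
```

```text
3 [ 8.8427e+01 -4.2500e-01 -1.1666e+01 -6.0000e-03 -6.0000e-03 -7.2742e+01] 
 [[-0.4, 0.9], [0.3, 0.3], [0.0, 0.6], [0.5, 0.2], [-0.4, 0.1], [0.0, -0.1], [-0.0, -0.2], [-0.1, -1.9]]
0 [ 8.8600e+01 -4.2700e-01 -1.1556e+01 -1.0000e-02 -6.0000e-03 -7.4118e+01] 
 [[-0.3, 0.5], [0.2, -0.1], [0.7, 1.3], [-0.2, 1.0], [0.1, 0.1], [-0.5, -0.1], [-0.0, -0.1], [-0.1, -2.4]]
4 [ 8.8357e+01 -4.2400e-01 -1.1548e+01  1.6000e-02 -6.0000e-03 -7.2918e+01] 
 [[-0.5, 1.1], [0.4, 0.5], [-0.2, 0.7], [0.7, 0.3], [-0.2, 0.1], [-0.1, -0.1], [-0.0, -0.3], [-0.1, -2.3]]
4 [ 8.8527e+01 -4.2600e-01 -1.1558e+01 -9.0000e-03 -6.0000e-03 -7.2383e+01] 
 [[-0.3, 0.7], [0.2, 0.1], [-0.2, -0.2], [0.7, -0.6], [-0.6, 0.2], [0.2, -0.1], [-0.0, -0.2], [-0.1, 0.1]]
```

```bash
cat >> h.py <<'E'
PAN=np.array([606.6,-38.2,0.]);YAW=-.0694;RP=R.from_euler('z',YAW)
RI=RP*R.from_matrix(np.array([[0,1,0],[1,0,0],[0,0,-1.]]))  # insertion orientation
def tipT(y,z,x=0,tilt=0,oz=10.5):
    """tool pose with spatula tip at pan (x,y,z), tilt>0 tip up; returns R,p"""
    Rt=RP*R.from_euler('x',tilt)*R.from_matrix(np.array([[0,1,0],[1,0,0],[0,0,-1.]]))
    tip=PAN+RP.apply([x,y,z]); return Rt, tip-Rt.apply([188.5,-0.4,-oz])
E
python3 - <<'E'
from h import *
Rt,p=tipT(-150,150); print(p,Rt.as_matrix().round(3).tolist(), 'R0',RI.as_euler('xyz'))
p2=p.copy();p2[2]=270
rows(Rt,p2,15,-1,1)
E
```

```text
[ 583.52599015 -375.91289592  139.5       ] [[0.069, 0.998, 0.0], [0.998, -0.069, 0.0], [0.0, 0.0, -1.0]] R0 [3.14159265 0.         1.50139633]
ang/row deg 5.92 mm/row 27.2
0.73 2.62 0.03 -0.008 0.008 -0.103 -1; 0.46 2.68 0.05 -0.008 0.008 -0.103 -1; 0.18 2.71 0.08 -0.008 0.008 -0.103 -1; -0.1 2.71 0.1 -0.008 0.008 -0.103 -1; -0.38 2.69 0.12 -0.008 0.008 -0.103 -1; -0.65 2.63 0.13 -0.008 0.008 -0.103 -1; -0.92 2.55 0.15 -0.008 0.008 -0.103 -1; -1.18 2.44 0.16 -0.008 0.008 -0.103 -1 

-1.42 2.31 0.16 -0.008 0.008 -0.103 -1; -1.65 2.15 0.17 -0.008 0.008 -0.103 -1; -1.87 1.97 0.17 -0.008 0.008 -0.103 -1; -2.06 1.76 0.17 -0.008 0.008 -0.103 -1; -2.23 1.54 0.16 -0.008 0.008 -0.103 -1; -2.38 1.3 0.16 -0.008 0.008 -0.103 -1; -2.5 1.05 0.15 -0.008 0.008 -0.103 -1; 0 0 0 0 0 0 -1
```

>>> jog_arm(increments="0.73 2.62 0.03 -0.008 0.008 -0.103 -1; 0.46 2.68 0.05 -0.008 0.008 -0.103 -1; 0.18 2.71 0.08 -0.008 0.008 -0.103 -1; -0.1 2.71 0.1 -0.008 0.008 -0.103 -1; -0.38 2.69 0.12 -0.008 0.008 -0.103 -1; -0.65 2.63 0.13 -0.008 0.008 -0.103 -1; -0.92 2.55 0.15 -0.008 0.008 -0.103 -1; -1.18 2.44 0.16 -0.008 0.008 -0.103 -1")

```text
clock: 6.9
eef_pos: [542.0, -192.0, 277.9]
tcp_rot: [-3.113, 0.07, 0.789]
contact_force: [-0.5, -0.9, -1.0]
opening: 0.186
```

>>> jog_arm(increments="-1.42 2.31 0.16 -0.008 0.008 -0.103 -1; -1.65 2.15 0.17 -0.008 0.008 -0.103 -1; -1.87 1.97 0.17 -0.008 0.008 -0.103 -1; -2.06 1.76 0.17 -0.008 0.008 -0.103 -1; -2.23 1.54 0.16 -0.008 0.008 -0.103 -1; -2.38 1.3 0.16 -0.008 0.008 -0.103 -1; -2.5 1.05 0.15 -0.008 0.008 -0.103 -1; 0 0 0 0 0 0 -1")

```text
clock: 7.7
eef_pos: [584.7, -379.1, 268.4]
tcp_rot: [3.138, 0.003, 1.506]
contact_force: [-0.3, -0.8, -0.7]
opening: 0.182
```

```bash
python3 - <<'E'
from h import *
s=r.sense();print(s["eef_pos"],s["tcp_rot"],s["qpos"].round(2))
im=r.grab_frame("wrist")[:,:,::-1]; cv2.imwrite("pics/w5.png",im)
Rt,p=tipT(-150,135);print(p); rows(Rt,p,7,-1,1)
E
```

```text
[ 584.69221638 -379.11505105  268.39211425] [3.13835788e+00 2.71767698e-03 1.50599198e+00] [-0.58  0.43  1.43 -0.    1.27 -0.51]
[ 583.52599015 -375.91289592  124.5       ]
ang/row deg 0.03 mm/row 20.6
0.02 -0.02 2.06 0 0 0 -1; 0.02 -0.02 2.06 0 0 0 -1; 0.02 -0.02 2.06 0 0 0 -1; 0.02 -0.02 2.06 0 0 0 -1; 0.02 -0.02 2.06 0 0 0 -1; 0.02 -0.02 2.06 0 0 0 -1; 0.02 -0.02 2.06 0 0 0 -1; 0 0 0 0 0 0 -1
```

View pics/w5.png

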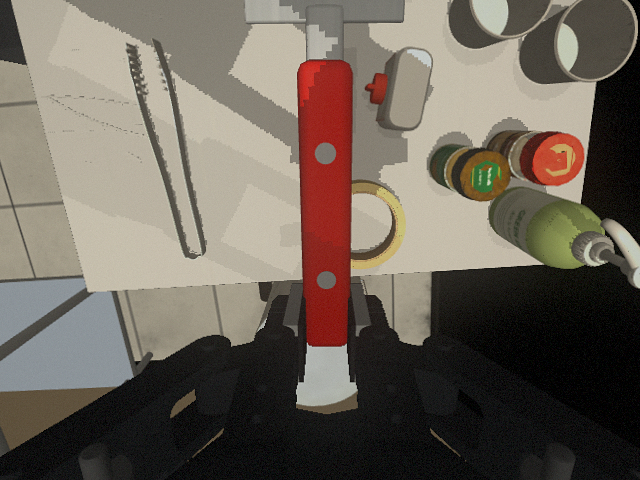

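>>> jog_arm(increments="0 0 2.06 0 0 0 -1; 0 0 2.06 0 0 0 -1; 0 0 2.06 0 0 0 -1; 0 0 2.06 0 0 0 -1; 0 0 2.06 0 0 0 -1; 0 0 2.06 0 0 0 -1; 0 0 2.06 0 0 0 -1; 0 0 0 0 0 0 -1")

```text
clock: 8.55
eef_pos: [583.6, -374.1, 122.1]
tcp_rot: [-3.141, -0.0, 1.505]
contact_force: [-0.3, 0.2, -1.3]
opening: 0.185
```

```bash
python3 - <<'E'
from h import *
import pickle
s=r.sense();print(s["eef_pos"],s["tcp_rot"])
pickle.dump(s,open('s6.pkl','wb'))
for n,c in(("side",(210,310,340,500)),("scene",(130,230,300,460))):
    im=r.grab_frame(n)[:,:,::-1]; cv2.imwrite(f"pics/{n}6.png",im)
    cv2.imwrite(f"pics/{n}6c.png",cv2.resize(im[c[0]:c[1],c[2]:c[3]],None,fx=5,fy=5,interpolation=cv2.INTER_CUBIC))
E
```

```text
[ 583.62365807 -374.11556909  122.11946428] [-3.14073110e+00 -3.92703674e-04  1.50464099e+00]
```

View pics/side6c.png

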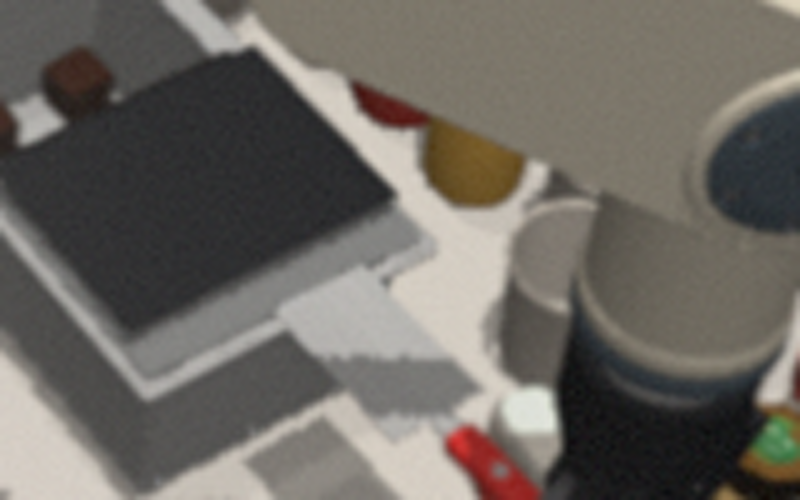

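View pics/scene6c.png

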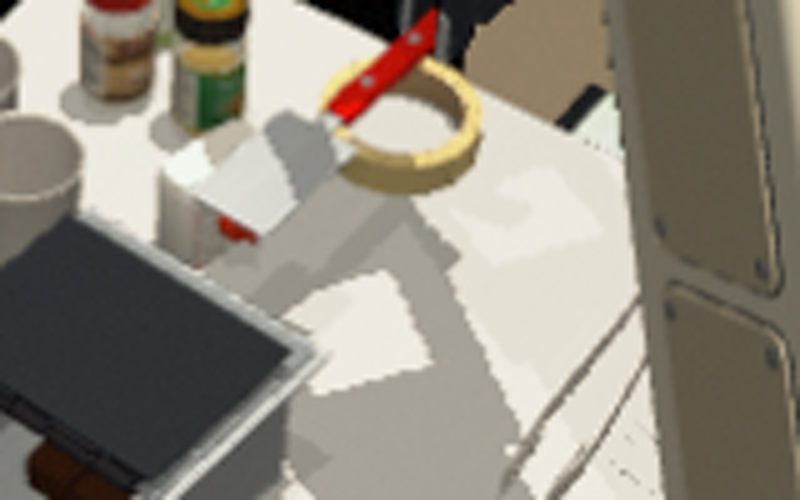

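```bash
python3 - <<'E'
from h import *
s_,c_=r.camera_info("side"),r.camera_info("scene")
S=lambda x,y:(x/5+340,y/5+210); C=lambda x,y:(x/5+300,y/5+130)
pairs={"tip-":(S(280,312),C(260,237)),"tip+":(S(363,268),C(190,187)),"cov-":(S(130,333),C(303,352)),"cov+":(S(396,195),C(75,222)),"rim-":(S(150,395),C(328,355)),"rim+":(S(437,243),C(80,210))}
def P(ci):return np.c_[cv2.Rodrigues(ci["rvec"])[0],ci["tvec"]]
for k,(u,v) in pairs.items():
    un=[cv2.undistortPoints(np.array([[p]],float),c["K"],c["dist_coeffs"]).reshape(2,1) for p,c in((u,s_),(v,c_))]
    X=cv2.triangulatePoints(P(s_),P(c_),un[0],un[1]).ravel();X=X[:3]/X[3]
    print(k,X.round(1),'pan',RP.inv().apply(X-PAN).round(1),'err',(proj(X,s_)-u).round(1),(proj(X,c_)-v).round(1))
s=r.sense(); print('tip pred pan',RP.inv().apply(s["eef_pos"]+toolR(s).apply([188.5,-.4,-10.5])-PAN))
E
```

```text
tip- [ 572.4 -187.7  132.7] pan [ -23.7 -151.6  132.7] err [[-0.1  0.1]] [[-0.1 -0.1]]
tip+ [ 618.8 -192.2  136.3] pan [  22.8 -152.7  136.3] err [[ 0.5 -0.5]] [[0.4 0.5]]
cov- [ 519.4 -148.1  115.6] pan [ -79.4 -115.7  115.6] err [[-0.8  0.7]] [[-0.6 -0.6]]
cov+ [ 671.1 -155.9  112.5] pan [  72.5 -113.   112.5] err [[-0.8  0.8]] [[-0.6 -0.8]]
rim- [ 515.8 -169.    96. ] pan [ -81.5 -136.8   96. ] err [[-0.6  0.5]] [[-0.4 -0.5]]
rim+ [ 682.1 -178.    94.2] pan [  85.  -134.3   94.2] err [[-0.1  0.1]] [[-0.1 -0.1]]
tip pred pan [   1.1318852  -149.49928276  135.54220826]
```

>>> jog_arm(increments="0.5 -0.1 0.5 0 0 0 -1; 0.5 0 0.5 0 0 0 -1; 0.5 0 0.5 0 0 0 -1; 0.2 0 0.5 0 0 0 -1; 0 0 0.4 0 0 0 -1; 0 0 0.25 0 0 0 -1; 0 0 0 0 0 0 -1; 0 0 0 0 0 0 -1")

```text
clock: 9.45
eef_pos: [585.6, -359.6, 99.0]
tcp_rot: [3.136, 0.003, 1.505]
contact_force: [0.7, -0.1, -0.8]
opening: 0.184
```

```bash
python3 - <<'E'
from h import *
s=r.sense();print(s["eef_pos"],s["tcp_rot"],s["contact_force"])
print('tip pred pan',RP.inv().apply(s["eef_pos"]+toolR(s).apply([188.5,-.4,-10.5])-PAN))
for n,c in(("side",(230,300,350,460)),("scene",(140,220,310,410))):
    im=r.grab_frame(n)[:,:,::-1]; cv2.imwrite(f"pics/{n}7.png",im)
    cv2.imwrite(f"pics/{n}7c.png",cv2.resize(im[c[0]:c[1],c[2]:c[3]],None,fx=7,fy=7,interpolation=cv2.INTER_CUBIC))
E
```

```text
[ 585.62007433 -359.60059059   98.98968024] [3.13629378 0.0032479  1.5052029 ] [ 0.69534527 -0.09279687 -0.77405045]
tip pred pan [   0.18458515 -133.55174804  108.87512905]
```

View pics/side7c.png

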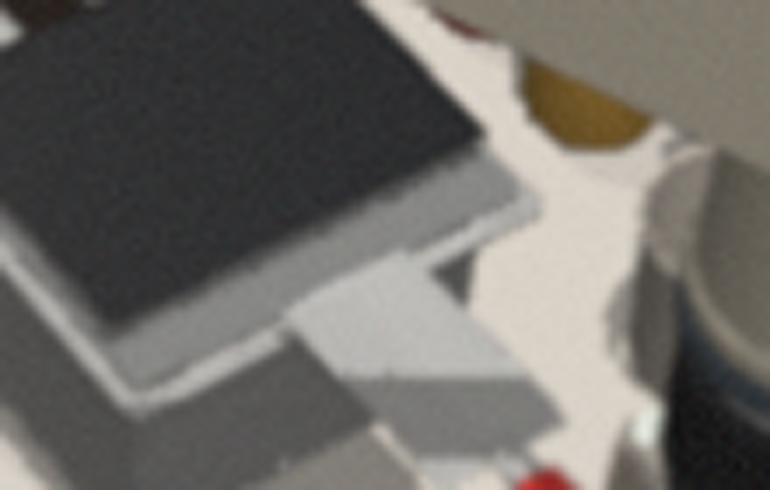

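View pics/scene7c.png

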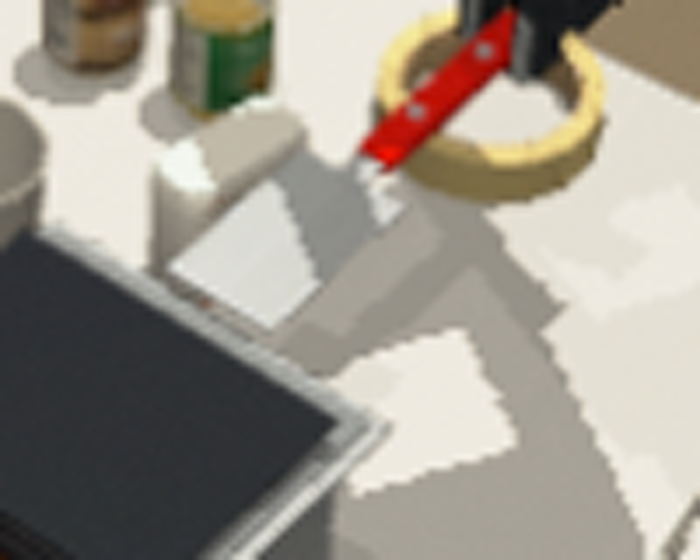

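```bash
python3 - <<'E'
from h import *
s_,c_=r.camera_info("side"),r.camera_info("scene")
S=lambda x,y:(x/7+350,y/7+230); C=lambda x,y:(x/7+310,y/7+140)
pairs={"tip-":(S(287,310),C(272,330)),"tip+":(S(403,248),C(170,265)),"rim-":(S(132,410),C(390,428)),"cov-":(S(110,332),C(336,424)),"cov+":(S(486,132),C(25,235))}
def P(ci):return np.c_[cv2.Rodrigues(ci["rvec"])[0],ci["tvec"]]
for k,(u,v) in pairs.items():
    un=[cv2.undistortPoints(np.array([[p]],float),c["K"],c["dist_coeffs"]).reshape(2,1) for p,c in((u,s_),(v,c_))]
    X=cv2.triangulatePoints(P(s_),P(c_),un[0],un[1]).ravel();X=X[:3]/X[3]
    print(k,X.round(1),'pan',RP.inv().apply(X-PAN).round(1),'err',(proj(X,s_)-u).round(1),(proj(X,c_)-v).round(1))
E
```

```text
tip- [ 572.1 -172.7  110.1] pan [ -25.1 -136.6  110.1] err [[-0.6  0.5]] [[-0.4 -0.5]]
tip+ [ 620.  -175.8  111.4] pan [  22.9 -136.3  111.4] err [[-0.1  0.1]] [[-0.1 -0.1]]
rim- [ 514.2 -167.4   97.6] pan [ -83.2 -135.3   97.6] err [[-0.4  0.4]] [[-0.3 -0.3]]
cov- [ 523.4 -146.1  110.8] pan [ -75.5 -113.4  110.8] err [[ 0.3 -0.2]] [[0.2 0.2]]
cov+ [ 674.  -155.4  112.4] pan [  75.4 -112.2  112.4] err [[-0.3  0.3]] [[-0.2 -0.3]]
```

>>> jog_arm(increments="0.4 0 0.15 0 0 0 -1; 0.5 0 0.1 0 0 0 -1; 0.7 0 0 0 0 0 -1; 0.7 0 0 0 0 0 -1; 0.8 0 0 0 0 0 -1; 0.8 0 0 0 0 0 -1; 0 0 0 0 0 0 -1; 0 0 0 0 0 0 -1")

```text
clock: 10.35
eef_pos: [588.3, -320.2, 96.4]
tcp_rot: [3.136, 0.003, 1.506]
contact_force: [1.0, -0.7, -0.7]
opening: 0.182
```

```bash
python3 - <<'E'
from h import *
s=r.sense();print(s["eef_pos"],s["tcp_rot"],s["contact_force"],s["wrist_torque"])
print('tip pred pan',RP.inv().apply(s["eef_pos"]+toolR(s).apply([188.5,-.4,-10.5])-PAN))
out=[]
for n,c in(("side",(230,300,350,460)),("scene",(140,220,310,410)),("wrist",(0,480,0,640))):
    im=r.grab_frame(n)[:,:,::-1]; cv2.imwrite(f"pics/{n}8.png",im)
    cv2.imwrite(f"pics/{n}8c.png",cv2.resize(im[c[0]:c[1],c[2]:c[3]],None,fx=7 if n!="wrist" else 1,fy=7 if n!="wrist" else 1,interpolation=cv2.INTER_CUBIC))
E
```

```text
[ 588.25101442 -320.19368766   96.41807981] [3.13630851 0.00333463 1.50604535] [ 1.0319519  -0.73957493 -0.72791268] [-0.07289516  0.01130494 -0.01903972]
tip pred pan [-8.21281723e-02 -9.40574632e+01  1.06287184e+02]
```

View pics/side8c.png

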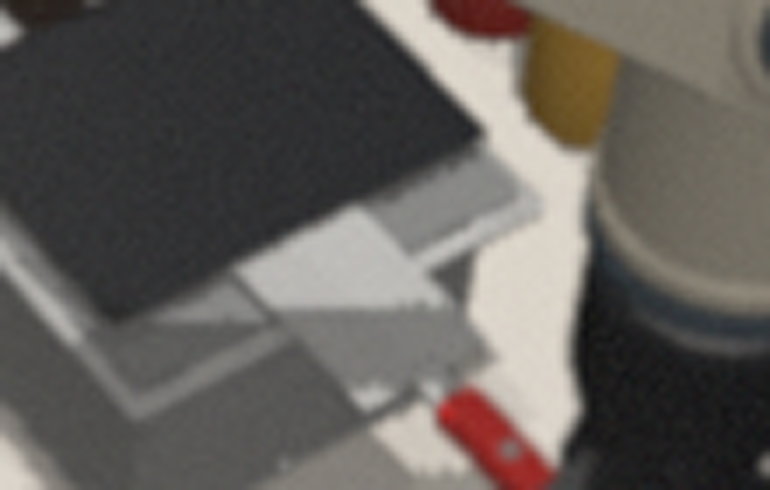

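View pics/wrist8c.png

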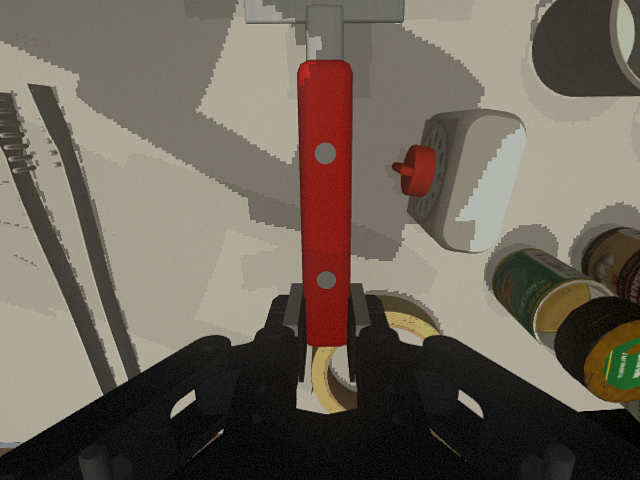

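```bash
python3 - <<'E'
import numpy as np
ph=np.radians(np.r_[np.arange(0,121,5)])
y=8-84*np.cos(ph)+5*np.sin(ph); z=109+84*np.sin(ph)+5*np.cos(ph)-1
for i in range(len(ph)-1): print(int(np.degrees(ph[i+1])), y[i+1].round(1),z[i+1].round(1),'rows %.2f 0 %.2f'%((y[i+1]-y[i])/10,-(z[i+1]-z[i])/10))
E
```

```text
5 -75.2 120.3 rows 0.08 0 -0.73
10 -73.9 127.5 rows 0.14 0 -0.72
14 -71.8 134.6 rows 0.20 0 -0.71
20 -69.2 141.4 rows 0.26 0 -0.69
25 -66.0 148.0 rows 0.32 0 -0.66
29 -62.2 154.3 rows 0.38 0 -0.63
35 -57.9 160.3 rows 0.43 0 -0.59
40 -53.1 165.8 rows 0.48 0 -0.55
45 -47.9 170.9 rows 0.53 0 -0.51
50 -42.2 175.6 rows 0.57 0 -0.46
55 -36.1 179.7 rows 0.61 0 -0.41
59 -29.7 183.2 rows 0.64 0 -0.36
65 -23.0 186.2 rows 0.67 0 -0.30
70 -16.0 188.6 rows 0.69 0 -0.24
75 -8.9 190.4 rows 0.71 0 -0.18
80 -1.7 191.6 rows 0.72 0 -0.12
85 5.7 192.1 rows 0.73 0 -0.05
90 13.0 192.0 rows 0.73 0 0.01
95 20.3 191.2 rows 0.73 0 0.08
100 27.5 189.9 rows 0.72 0 0.14
105 34.6 187.8 rows 0.71 0 0.20
110 41.4 185.2 rows 0.69 0 0.26
115 48.0 182.0 rows 0.66 0 0.32
119 54.3 178.2 rows 0.63 0 0.38
```

>>> jog_arm(increments="0.6 0 0 0 0 0 -1; 0.6 0 0 0 0 0 -1; 0.6 0 0 0 0 0 -1; 0 0 -0.2 0 0 0 -1; 0 0 -0.4 0 0 0 -1; 0 0 -0.5 0 0 0 -1; 0 0 -0.5 0 0 0 -1; 0 0 0 0 0 0 -1")

```text
clock: 11.3
eef_pos: [589.7, -302.9, 113.3]
tcp_rot: [3.135, 0.004, 1.505]
contact_force: [-0.7, 0.6, -1.3]
opening: 0.183
```

```bash
python3 - <<'E'
from h import *
s=r.sense();print(s["eef_pos"],s["tcp_rot"],s["contact_force"],s["wrist_torque"])
print('tip pred pan',RP.inv().apply(s["eef_pos"]+toolR(s).apply([188.5,-.4,-10.5])-PAN))
for n,c in(("side",(210,310,330,460)),("wrist",(0,480,0,640))):
    im=r.grab_frame(n)[:,:,::-1]; cv2.imwrite(f"pics/{n}9.png",im)
    cv2.imwrite(f"pics/{n}9c.png",cv2.resize(im[c[0]:c[1],c[2]:c[3]],None,fx=6 if n!="wrist" else 1,fy=6 if n!="wrist" else 1,interpolation=cv2.INTER_CUBIC))
E
```

```text
[ 589.68728329 -302.91423856  113.31800205] [3.13511095 0.00394893 1.50541035] [-0.70029072  0.58771299 -1.33845949] [-0.30136308  0.07348015 -0.00672504]
tip pred pan [  0.25957327 -76.71323032 123.0707364 ]
```

View pics/side9c.png

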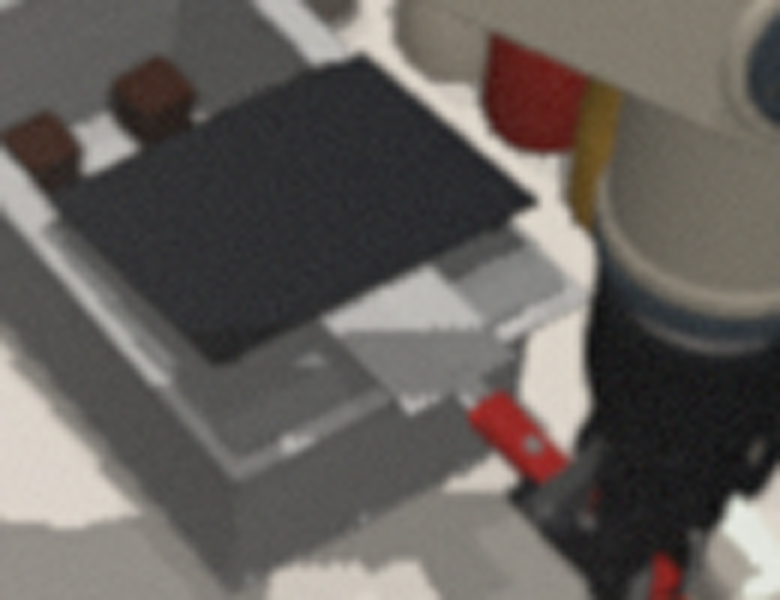

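View pics/wrist9c.png

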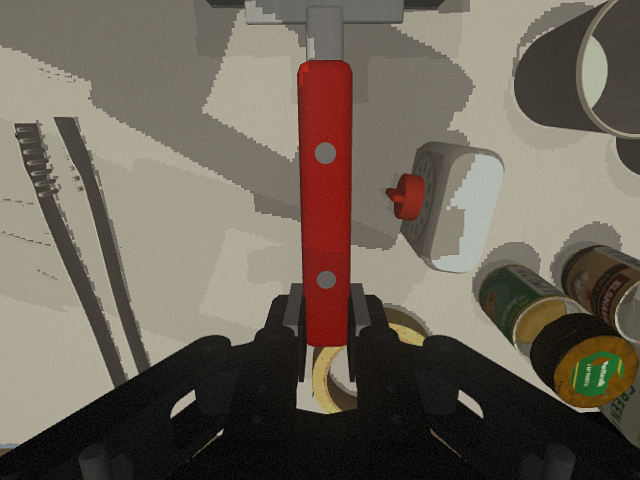

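The cover rides on the blade with no slip, so I'll continue along the arc.

>>> jog_arm(increments="0.2 0 -0.7 0 0 0 -1; 0.2 0 -0.7 0 0 0 -1; 0.26 0 -0.7 0 0 0 -1; 0.32 0 -0.66 0 0 0 -1; 0.38 0 -0.63 0 0 0 -1; 0.43 0 -0.6 0 0 0 -1; 0.48 0 -0.55 0 0 0 -1; 0.53 0 -0.5 0 0 0 -1")

```text
clock: 12.2
eef_pos: [590.9, -273.9, 163.1]
tcp_rot: [3.136, 0.003, 1.505]
contact_force: [-0.4, -0.1, -1.8]
opening: 0.189
```

```bash
python3 - <<'E'
from h import *
s=r.sense();print(s["eef_pos"],s["tcp_rot"],s["contact_force"],s["wrist_torque"])
print('tip pred pan',RP.inv().apply(s["eef_pos"]+toolR(s).apply([188.5,-.4,-10.5])-PAN))
for n,c in(("side",(180,310,300,480)),("wrist",(0,480,0,640))):
    im=r.grab_frame(n)[:,:,::-1]; cv2.imwrite(f"pics/{n}10.png",im)
    cv2.imwrite(f"pics/{n}10c.png",cv2.resize(im[c[0]:c[1],c[2]:c[3]],None,fx=4.4 if n!="wrist" else 1,fy=4.4 if n!="wrist" else 1,interpolation=cv2.INTER_CUBIC))
E
```

```text
[ 590.88823621 -273.88643293  163.14150576] [3.13619367 0.00319888 1.50539315] [-0.42749453 -0.06744996 -1.84671978] [-0.29000225  0.02994918 -0.05392742]
tip pred pan [ -0.54063961 -47.6793215  173.03615212]
```

View pics/side10c.png

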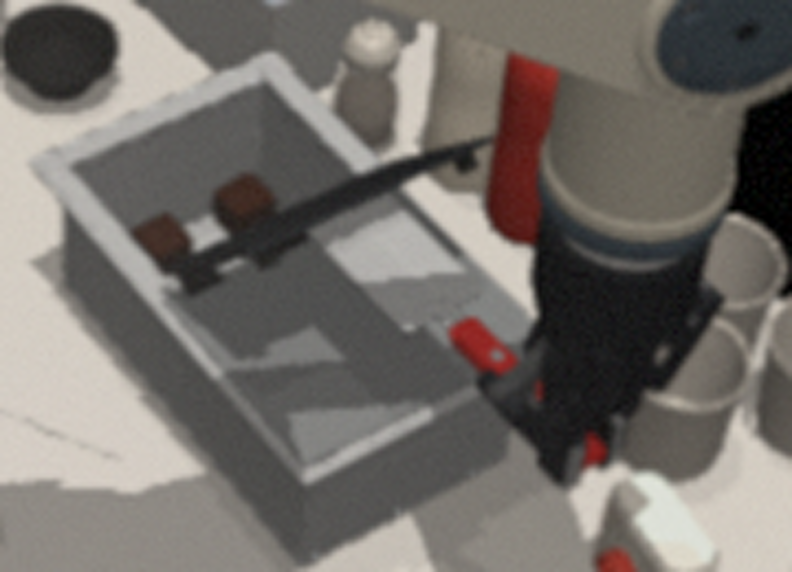

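View pics/wrist10c.png

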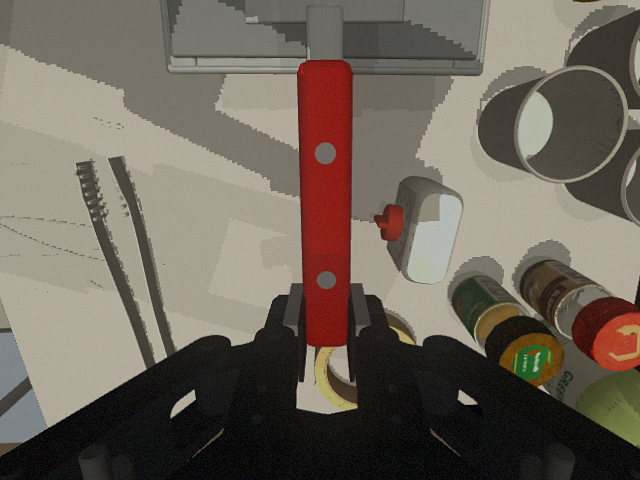

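>>> jog_arm(increments="0.55 0 -0.47 0 0 0 -1; 0.6 0 -0.42 0 0 0 -1; 0.64 0 -0.36 0 0 0 -1; 0.67 0 -0.3 0 0 0 -1; 0.69 0 -0.24 0 0 0 -1; 0.71 0 -0.18 0 0 0 -1; 0.72 0 -0.12 0 0 0 -1; 0.73 0 -0.05 0 0 0 -1")

```text
clock: 13.1
eef_pos: [594.3, -220.6, 183.9]
tcp_rot: [3.136, 0.003, 1.505]
contact_force: [-0.6, 0.0, -1.6]
opening: 0.186
```

```bash
python3 - <<'E'
from h import *
s=r.sense();print(s["eef_pos"],s["tcp_rot"],s["contact_force"],s["wrist_torque"])
print('tip pred pan',RP.inv().apply(s["eef_pos"]+toolR(s).apply([188.5,-.4,-10.5])-PAN))
n="side";c=(160,310,280,480)
im=r.grab_frame(n)[:,:,::-1]
cv2.imwrite(f"pics/{n}11c.png",cv2.resize(im[c[0]:c[1],c[2]:c[3]],None,fx=4,fy=4,interpolation=cv2.INTER_CUBIC))
E
```

```text
[ 594.26094882 -220.56350696  183.92875875] [3.13629728e+00 3.07684157e-03 1.50544783e+00] [-0.59922513  0.01639252 -1.57602958] [-0.06484782  0.00073263 -0.00716066]
tip pred pan [ -0.88290353   5.7478524  193.84645999]
```

View pics/side11c.png

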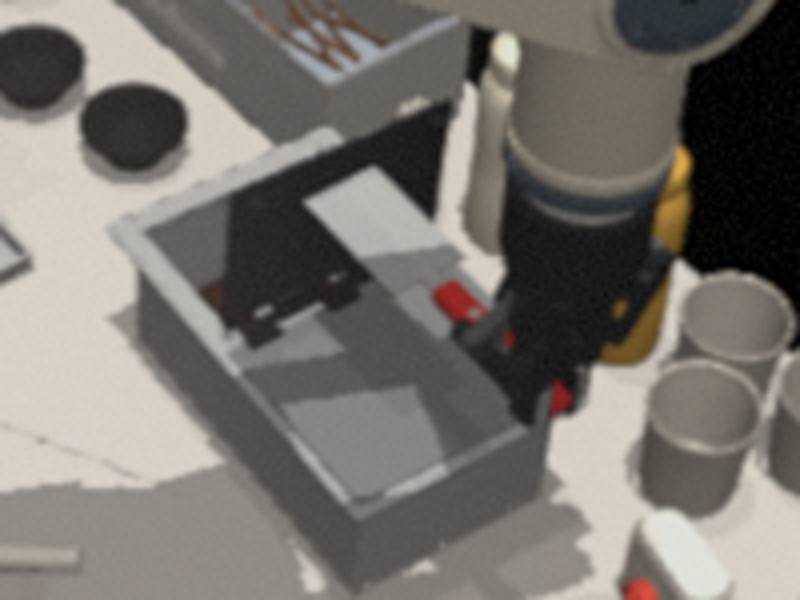

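>>> jog_arm(increments="0.73 0 0 0 0 0 -1; 0.73 0 0 0 0 0 -1; 0.72 0 0 0 0 0 -1; 0.7 0 0 0 0 0 -1; 0.7 0 0 0 0 0 -1; 0.4 0 0 0 0 0 -1; 0 0 0 0 0 0 -1; 0 0 0 0 0 0 -1")

```text
clock: 13.95
eef_pos: [596.8, -181.6, 183.7]
tcp_rot: [3.136, 0.003, 1.506]
contact_force: [-0.5, 0.1, -0.6]
opening: 0.182
```

```bash
python3 - <<'E'
from h import *
s=r.sense();print(s["eef_pos"],s["tcp_rot"],s["contact_force"],s["wrist_torque"])
print('tip pred pan',RP.inv().apply(s["eef_pos"]+toolR(s).apply([188.5,-.4,-10.5])-PAN))
n="side";c=(160,310,280,480)
im=r.grab_frame(n)[:,:,::-1]
cv2.imwrite(f"pics/{n}12c.png",cv2.resize(im[c[0]:c[1],c[2]:c[3]],None,fx=4,fy=4,interpolation=cv2.INTER_CUBIC))
E
```

```text
[ 596.84345068 -181.58289227  183.70714309] [3.13627882 0.00331259 1.50559432] [-0.54488981  0.13448453 -0.6227167 ] [-0.10830702  0.0133532   0.04223353]
tip pred pan [ -1.03752263  44.81586553 193.58039015]
```

View pics/side12c.png

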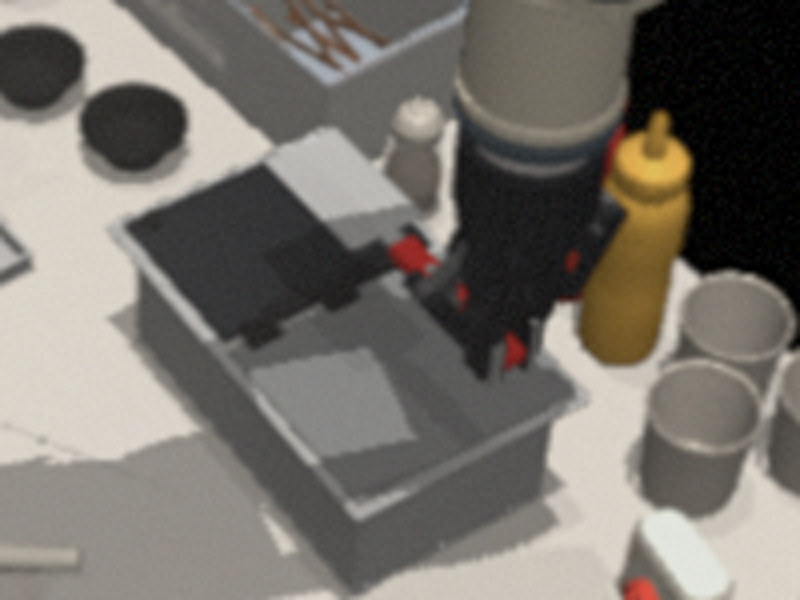

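Cover is shut (the dark plate now lies over the open half). Next, up and over to the tray.

```bash
python3 - <<'E'
from h import *
Rt=R.from_euler('z',-.01)*R.from_matrix(np.array([[0,1,0],[1,0,0],[0,0,-1.]]))
s=r.sense();p=s["eef_pos"]; 
rows(toolR(s),p+[-20,0,70],4,-1)
rows(Rt,[468,140,250],12,-1,0,R0=toolR(s),p0=p+[-20,0,70])
E
```

```text
ang/row deg 0.00 mm/row 18.2
-0.04 -0.49 -1.75 0 0 0 -1; -0.04 -0.49 -1.75 0 0 0 -1; -0.04 -0.49 -1.75 0 0 0 -1; -0.04 -0.49 -1.75 0 0 0 -1 

ang/row deg 0.27 mm/row 28.3
2.62 -1.08 0.02 0 0 -0.005 -1; 2.62 -1.07 0.02 0 0 -0.005 -1; 2.63 -1.06 0.02 0 0 -0.005 -1; 2.63 -1.04 0.02 0 0 -0.005 -1; 2.64 -1.03 0.02 0 0 -0.005 -1; 2.64 -1.02 0.02 0 0 -0.005 -1; 2.64 -1.01 0.02 0 0 -0.005 -1; 2.65 -0.99 0.02 0 0 -0.005 -1 

2.65 -0.98 0.03 0 0 -0.005 -1; 2.66 -0.97 0.03 0 0 -0.005 -1; 2.66 -0.96 0.03 0 0 -0.005 -1; 2.67 -0.95 0.03 0 0 -0.005 -1
```

>>> jog_arm(increments="0 -0.49 -1.75 0 0 0 -1; 0 -0.49 -1.75 0 0 0 -1; 0 -0.49 -1.75 0 0 0 -1; 0 -0.49 -1.75 0 0 0 -1; 2.62 -1.08 0 0 0 -0.005 -1; 2.62 -1.07 0 0 0 -0.005 -1; 2.63 -1.06 0 0 0 -0.005 -1; 2.63 -1.04 0 0 0 -0.005 -1")

```text
clock: 14.8
eef_pos: [540.0, -72.2, 254.5]
tcp_rot: [3.135, 0.003, 1.525]
contact_force: [0.5, 0.8, -1.1]
opening: 0.186
```

>>> jog_arm(increments="2.64 -1.03 0 0 0 -0.005 -1; 2.64 -1.02 0 0 0 -0.005 -1; 2.64 -1.01 0 0 0 -0.005 -1; 2.65 -0.99 0 0 0 -0.005 -1; 2.65 -0.98 0 0 0 -0.005 -1; 2.66 -0.97 0 0 0 -0.005 -1; 2.66 -0.96 0 0 0 -0.005 -1; 0 0 0 0 0 0 -1")

```text
clock: 15.6
eef_pos: [475.7, 116.7, 253.3]
tcp_rot: [3.136, 0.002, 1.562]
contact_force: [0.1, -0.6, -1.4]
opening: 0.184
```

```bash
python3 - <<'E'
from h import *
import pickle
s=r.sense();w=r.camera_info("wrist");print(s["eef_pos"],s["tcp_rot"]);pickle.dump((s,w),open('s13.pkl','wb'))
for n in("wrist","scene"):
    im=r.grab_frame(n)[:,:,::-1]; cv2.imwrite(f"pics/{n}13.png",im)
E
```

```text
[475.67544387 116.69779106 253.31729693] [3.13585479e+00 2.34849883e-03 1.56244664e+00]
```

View pics/wrist13.png

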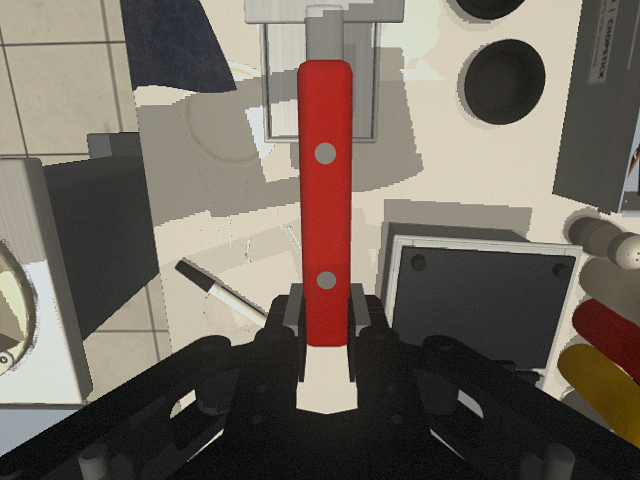

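View pics/scene13.png

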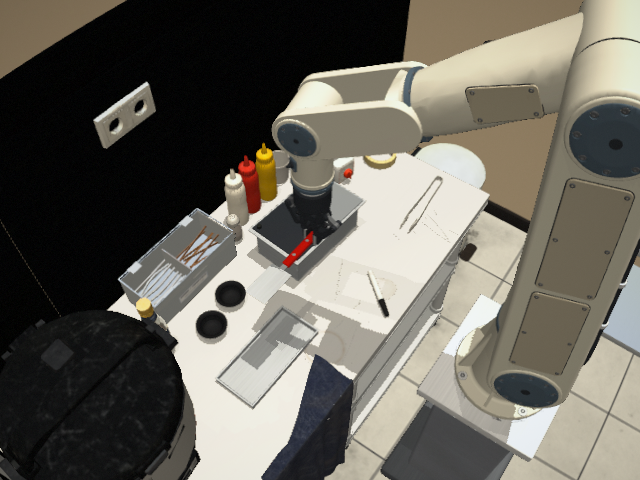

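```bash
python3 - <<'E'
from h import *
import pickle
s,w=pickle.load(open('s13.pkl','rb'))
Rc=cv2.Rodrigues(w["rvec"])[0];C=-Rc.T@w["tvec"]
def ray(u,z):
    x=cv2.undistortPoints(np.array([[u]],float),w["K"],w["dist_coeffs"]).ravel()
    d=Rc.T@np.r_[x,1];return C+d*(z-C[2])/d[2]
for u in((264,141.5),(377,142),(263,25),(381,25),(375,141)): print(u,ray(u,16).round(1))
im=cv2.imread("pics/wrist13.png");cv2.imwrite("pics/w13c.png",cv2.resize(im[0:160,240:410],None,fx=3.6,fy=3.6,interpolation=cv2.INTER_CUBIC))
E
```

```text
(264, 141.5) [413.6 175.1  16. ]
(377, 142) [527.3 173.6  16. ]
(263, 25) [418.4 280.4  16. ]
(381, 25) [528.  279.6  16. ]
(375, 141) [525.3 174.6  16. ]
```

View pics/w13c.png

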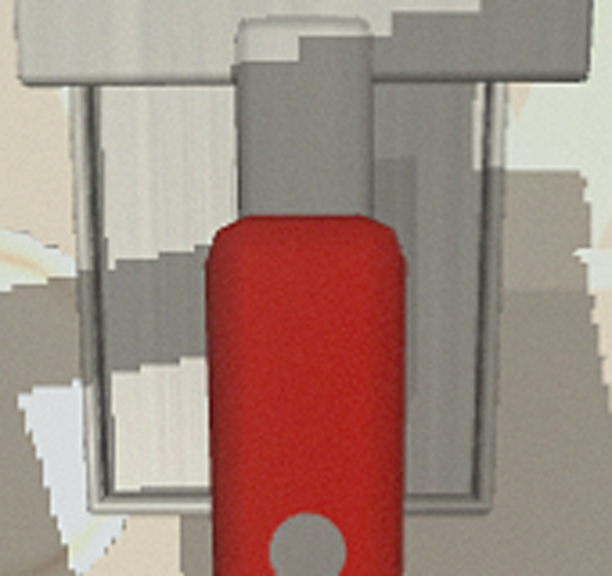

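```bash
python3 - <<'E'
from h import *
Rt=R.from_euler('z',-.009)*R.from_matrix(np.array([[0,1,0],[1,0,0],[0,0,-1.]]))
s=r.sense()
rows(Rt,[471,205.5,70],14,-1,2)
E
```

```text
ang/row deg 0.03 mm/row 14.6
0.65 -0.05 1.31 0 0 -0 -1; 0.65 -0.05 1.31 0 0 -0 -1; 0.65 -0.05 1.31 0 0 -0 -1; 0.65 -0.05 1.31 0 0 -0 -1; 0.65 -0.05 1.31 0 0 -0 -1; 0.65 -0.05 1.31 0 0 -0 -1; 0.65 -0.05 1.31 0 0 -0 -1; 0.65 -0.05 1.31 0 0 -0 -1 

0.65 -0.05 1.31 0 0 -0 -1; 0.65 -0.05 1.31 0 0 -0 -1; 0.65 -0.05 1.31 0 0 -0 -1; 0.65 -0.05 1.31 0 0 -0 -1; 0.65 -0.05 1.31 0 0 -0 -1; 0.65 -0.05 1.31 0 0 -0 -1; 0 0 0 0 0 0 -1; 0 0 0 0 0 0 -1
```

>>> jog_arm(increments="0.9 -0.06 1.31 0 0 0 -1; 0.9 -0.06 1.31 0 0 0 -1; 0.9 -0.06 1.31 0 0 0 -1; 0.9 -0.06 1.31 0 0 0 -1; 0.9 -0.06 1.31 0 0 0 -1; 0.9 -0.06 1.31 0 0 0 -1; 0.9 -0.06 1.31 0 0 0 -1; 0.9 -0.06 1.31 0 0 0 -1")

```text
clock: 16.5
eef_pos: [472.9, 187.2, 145.8]
tcp_rot: [3.137, 0.003, 1.561]
contact_force: [0.7, -0.8, -0.2]
opening: 0.189
```

>>> jog_arm(increments="0.8 0 1.3 0 0 0 -1; 0.8 0 1.3 0 0 0 -1; 0 0 1.3 0 0 0 -1; 0 0 1.3 0 0 0 -1; 0 0 1.3 0 0 0 -1; 0 0 1.3 0 0 0 -1; 0 0 0 0 0 0 -1; 0 0 0 0 0 0 -1")

```text
clock: 17.3
eef_pos: [473.5, 201.8, 68.7]
tcp_rot: [3.137, 0.004, 1.56]
contact_force: [-0.1, 0.5, -0.4]
opening: 0.186
```

```bash
python3 - <<'E'
from h import *
s=r.sense();w=r.camera_info("wrist");print(s["eef_pos"],s["tcp_rot"],s["contact_force"],s["wrist_torque"])
Rt=R.from_euler('z',-.009)*R.from_matrix(np.array([[0,1,0],[1,0,0],[0,0,-1.]]))
rows(Rt,[471,205.5,8],8,-1,0)
im=r.grab_frame("wrist")[:,:,::-1]; cv2.imwrite("pics/w14.png",im)
im=r.grab_frame("side")[:,:,::-1]; cv2.imwrite("pics/s14.png",cv2.resize(im[130:270,170:370],None,fx=4,fy=4,interpolation=cv2.INTER_CUBIC))
E
```

```text
[473.53541202 201.84932189  68.67283568] [3.13718168 0.0037091  1.56003766] [-0.1233694   0.5047731  -0.41634417] [-0.02858577 -0.06201294 -0.0069323 ]
ang/row deg 0.04 mm/row 7.6
0.05 -0.04 0.76 0.001 0 -0 -1; 0.05 -0.04 0.76 0.001 0 -0 -1; 0.05 -0.03 0.76 0.001 0 -0 -1; 0.05 -0.03 0.76 0.001 0 -0 -1; 0.05 -0.03 0.76 0.001 0 -0 -1; 0.05 -0.03 0.76 0.001 0 -0 -1; 0.05 -0.03 0.76 0.001 0 -0 -1; 0.05 -0.03 0.76 0.001 0 -0 -1
```

View pics/w14.png

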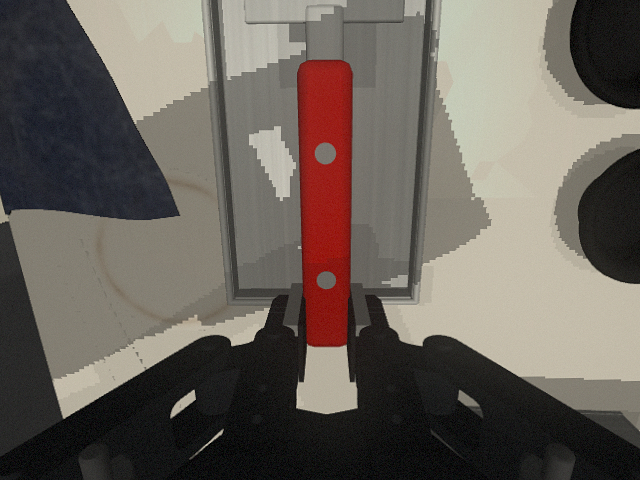

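View pics/s14.png

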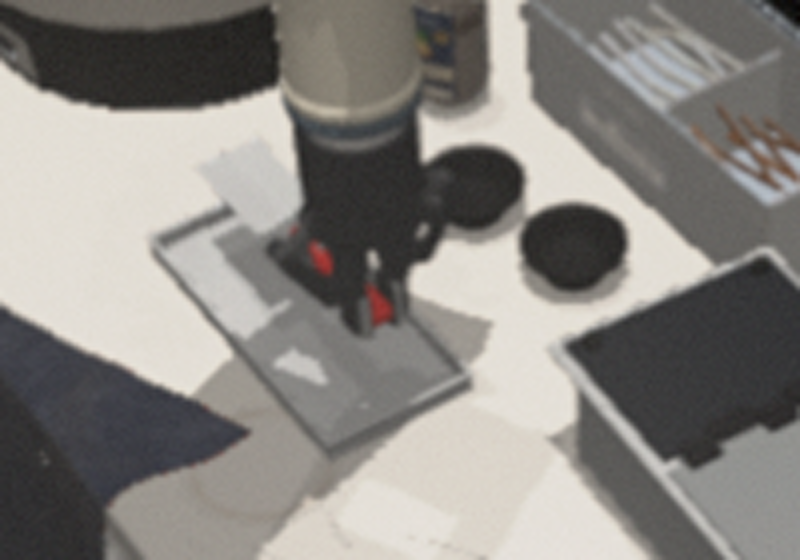

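>>> jog_arm(increments="0.05 -0.04 0.76 0 0 0 -1; 0.05 -0.04 0.76 0 0 0 -1; 0.05 -0.03 0.76 0 0 0 -1; 0.05 -0.03 0.76 0 0 0 -1; 0.05 -0.03 0.76 0 0 0 -1; 0.05 -0.03 0.76 0 0 0 -1; 0.05 -0.03 0.76 0 0 0 -1; 0.05 -0.03 0.5 0 0 0 -1")

```text
clock: 18.2
eef_pos: [471.1, 205.9, 9.8]
tcp_rot: [3.137, 0.004, 1.56]
contact_force: [-0.1, 0.0, -1.4]
opening: 0.184
```

>>> jog_arm(increments="0 0 0.1 0 0 0 -1; 0 0 0.1 0 0 0 -1; 0 0 0 0 0 0 -1; 0 0 0 0 0 0 -1; 0 0 0 0 0 0 -1; 0 0 0 0 0 0 -1; 0 0 0 0 0 0 -1; 0 0 0 0 0 0 -1")

```text
clock: 19.0
eef_pos: [471.4, 205.9, 8.7]
tcp_rot: [3.137, 0.003, 1.56]
contact_force: [0.2, 0.3, -1.4]
opening: 0.182
```

```bash
python3 - <<'E'
from h import *
s=r.sense();print(s["eef_pos"],s["tcp_rot"],s["contact_force"],s["wrist_torque"])
im=r.grab_frame("wrist")[:,:,::-1]; cv2.imwrite("pics/w15.png",im)
im=r.grab_frame("side")[:,:,::-1]; cv2.imwrite("pics/s15.png",cv2.resize(im[130:270,170:370],None,fx=4,fy=4,interpolation=cv2.INTER_CUBIC))
E
```

```text
[471.36237429 205.91983097   8.74567236] [3.13651663 0.00339116 1.56036862] [ 0.17073856  0.33146558 -1.37036758] [-0.07328362  0.00066427 -0.01350931]
```

View pics/w15.png

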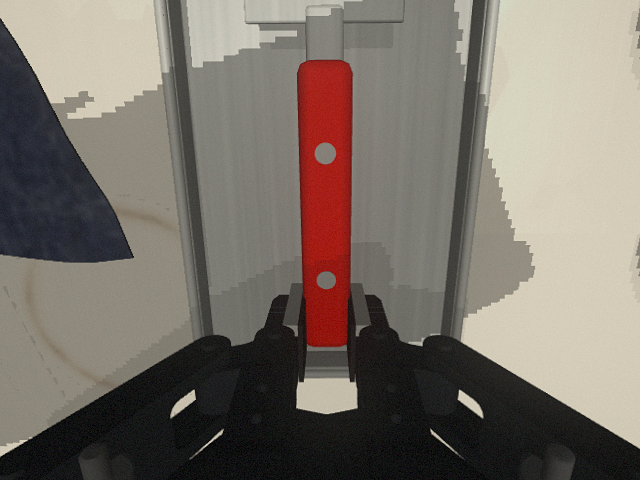

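View pics/s15.png

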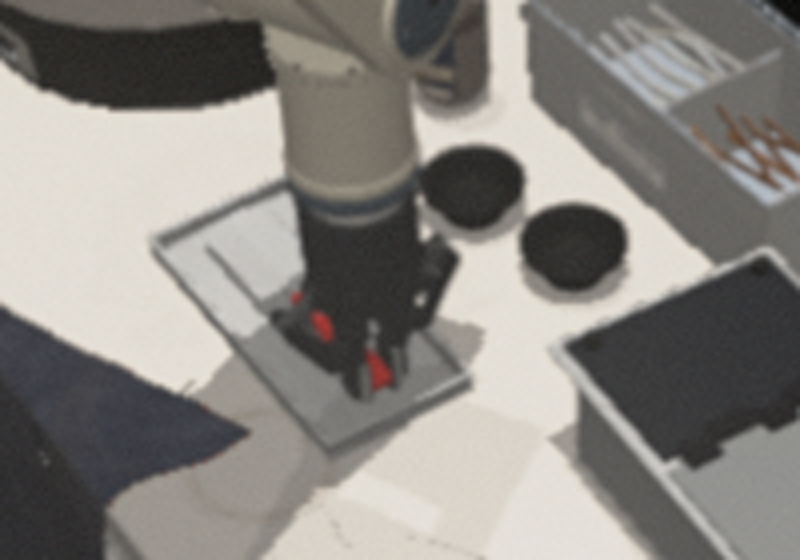

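>>> jog_arm(increments="0 0 0.1 0 0 0 -1; 0 0 0.1 0 0 0 -1; 0 0 0.1 0 0 0 -1; 0 0 0.05 0 0 0 -1; 0 0 0 0 0 0 -1; 0 0 0 0 0 0 -1; 0 0 0 0 0 0 -1; 0 0 0 0 0 0 -1")

```text
clock: 19.9
eef_pos: [471.4, 205.9, 5.2]
tcp_rot: [3.137, 0.003, 1.56]
contact_force: [0.4, 0.1, -1.3]
opening: 0.189
```

```bash
python3 - <<'E'
from h import *
s=r.sense();print(s["eef_pos"],s["tcp_rot"],s["contact_force"],s["wrist_torque"])
E
```

```text
[471.38792401 205.94643341   5.24304633] [3.1365015  0.00337331 1.56041309] [ 0.4485663   0.12370522 -1.31257915] [-0.10458223  0.02395442  0.01603117]
```

Still no contact and only a few mm to drop, so I'll release gently with a half opening.

>>> jog_arm(increments="0 0 0 0 0 0 -0.5; 0 0 0 0 0 0 -0.4; 0 0 0 0 0 0 -0.2; 0 0 0 0 0 0 0; 0 0 0 0 0 0 0; 0 0 0 0 0 0 0; 0 0 0 0 0 0 0; 0 0 0 0 0 0 0", squeeze=20)

```text
clock: 20.7
eef_pos: [471.4, 205.9, 5.2]
tcp_rot: [3.137, 0.003, 1.56]
contact_force: [0.3, -0.2, 0.6]
opening: 0.5
```

>>> jog_arm(increments="0 0 -0.5 0 0 0 0; 0 0 -1 0 0 0 0; 0 0 -1.5 0 0 0 0; 0 0 -2 0 0 0 0; 0 0 -2.5 0 0 0 0; 0 0 -2.5 0 0 0 0; 0 0 -2.5 0 0 0 0; 0 0 -2.5 0 0 0 0")

```text
clock: 21.5
eef_pos: [470.5, 206.4, 157.2]
tcp_rot: [3.136, 0.003, 1.56]
contact_force: [0.6, 0.1, 0.7]
opening: 0.499
```

>>> jog_arm(increments="-1.5 0 -2 0 0 0 0; -1.5 0 -2 0 0 0 0; -1.5 0 -2 0 0 0 0; -1.5 0 -1 0 0 0 0; -1.5 0 0 0 0 0 0; -1 0 0 0 0 0 0; 0 0 0 0 0 0 0; 0 0 0 0 0 0 0")

```text
clock: 22.3
eef_pos: [469.0, 121.5, 224.6]
tcp_rot: [3.138, 0.004, 1.56]
contact_force: [0.1, -0.5, -0.4]
opening: 0.501
```

```bash
python3 - <<'E'
from h import *
s=r.sense();print(s["eef_pos"],s["contact_force"],s["opening"])
for n in("wrist","side","scene"):
    im=r.grab_frame(n)[:,:,::-1]; cv2.imwrite(f"pics/{n}16.png",im)
E
```

```text
[469.00003629 121.48287505 224.63536235] [ 0.05963566 -0.47824653 -0.41425787] 0.5009335137755266
```

View pics/wrist16.png

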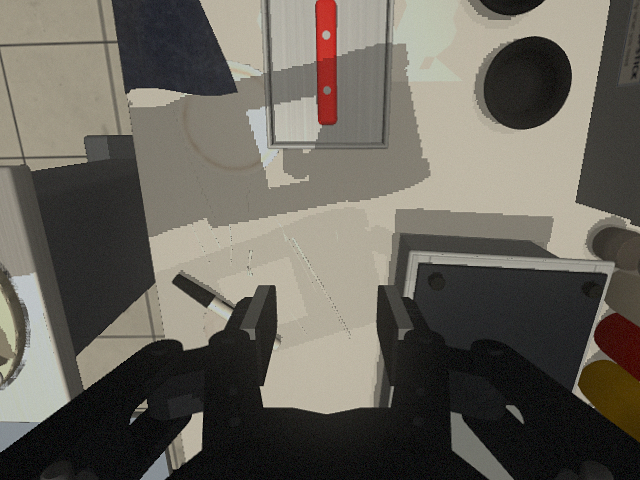

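View pics/side16.png

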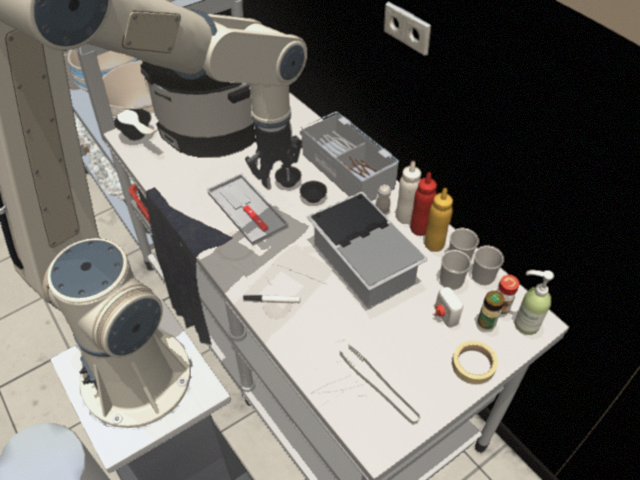

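View pics/scene16.png

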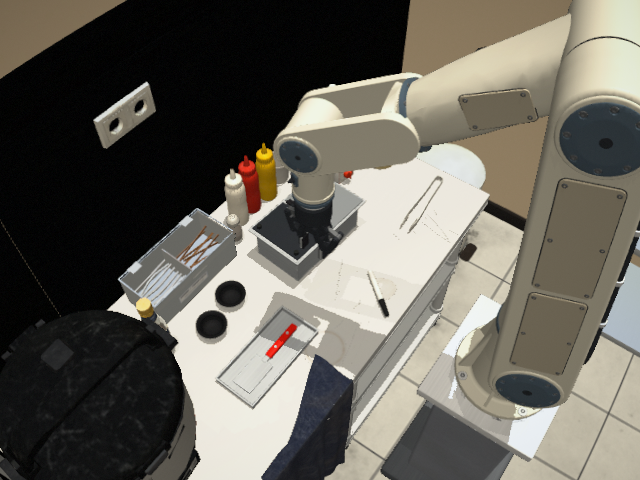

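```bash
python3 - <<'E'
from rig import r
print(r.sign_off())
E
```

```text
the job is handed in; nothing more can be done
None
```

The job is done and handed in at about 22 s on the robot's clock, well inside the 54 s limit.

**What I did:** I gripped the spatula by the end of its handle and drew it out of the pan. I slid the blade about 34 mm under the free edge of the folded-back cover, then lifted and pushed the cover along an arc until it fell shut on its own. Only the blade was near the cover; the gripper stayed at the handle end throughout. Last, I laid the spatula lengthwise in the steel tray, let go a few mm above its floor and backed the arm off.

**Last checks:**
- **Cover:** it lies shut over the open half, with its bumpers facing up.
- **Spatula:** it lies flat in the tray, with both ends inside the walls.
- **Bowls and tongs:** they look unmoved in the side and scene pictures. I compared them by eye, not by measurement.
- **Forces:** the readings I took stayed under about 2 N, and the gripper was clear of everything at the end.

**Disagreements:** the fixed cameras and the wrist camera differed by a few mm, mainly on blade height and tray position. I aimed for the middle of the 10 mm gap on blade height, and the blade went under the cover with no contact force felt.

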